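Walk the heavy print bed into its dock, latch it and load a tile

ROBOT

A 7-joint arm with a two-finger parallel gripper is mounted at the origin on the work surface. World frame = base frame: x ahead of the robot, y to its left, z up, the work surface at z = 0. Lengths are in m, angles in rad, forces in N, time in s.
With the tool pointing down it reaches from about 0.425 to 0.875 m from the base axis. Payload 8.4 kg.
Tool frame: the origin (TCP) lies at the very end of the fingers, on their centre line; the grasp point (between the pads) lies 19 mm behind it; z points along the fingers, y is the direction in which the jaws open and shut (so a half turn about z gives the same grasp; the last joint's range is limited). The gripper opens to 87 mm and grips with 3 to 60 N. Pads are 19 mm wide; open, the fingers measure 117 mm over their backs; the gripper's body (75 mm by 190 mm) begins 51 mm behind the grasp point.
Start: joints at [-1.276, 0.333, 0.04, 1.465, -0.013, 1.343, -0.059], TCP at [0.249, 0.6, 0.223] pointing down, gripper open.
Joint ranges: [-2.58, 2.58], [-0.38, 2.09], [-1.3, 1.39], [0.25, 2.4], [-1.5, 4.64], [0.08, 2.09], [-2.65, 2.65]. Speed limits (rad/s): [2.22, 2.22, 2.79, 2.79, 3.14, 3.14, 3.14].

INTERFACE

Orientations are given as a rotation vector (axis times angle).
In Python, from plant import manip, optics, workorder gives the robot as it stands.
- The arm moves only by the tool play_rows, never from a script. Its argument "steps" is text: rows parted by semicolons, each of 5 numbers parted by spaces: the opening, from 0 (shut) to 1 (fully open), then the shift along the tool's x, y, z in m, then the turn about the tool's z in degrees. In form: claw x y z yaw; .... A call has 1 to 8 rows; each row shifts and turns the commanded pose from where the row before left it, along the tool's axes as they then stand; what a row does not reach is not made up. A row lasts 1/8 s, in which the tool goes at most 62.5 mm and 10.7 degrees, less where a joint would pass 70% of its speed; a pose out of reach is approached as far as the arm can. A call is refused whole if a number of a shift passes 0.0625 or a number of a turn 10.7, either way. A call with a gripper value outside its range is refused whole. The fingers move at their own pace and stop on an object; "force" is the grip in N (left out, the last holds). Time passes only in rows, so rows that do not move let the fingers close. It gives the time, the measured TCP pose, the force and the opening at its end, in the units of the state.
- manip.sense(): the state, without advancing time (a new reading comes with each control period).
- optics.camera(name): name is "side" or "top" or "wrist"; returns a dict with "pixels" (384x512x3 uint8, blue, green, red), "camera_matrix" (3x3 intrinsics, pixels), "distortion" ([k1, k2, p1, p2, k3] as OpenCV has them; the pictures are not rectified), "world_from_camera" (4x4, takes a point from camera to world coordinates). Camera axes: x right, y down, z forward; pixel columns grow to the right and rows downward; lengths in m; the calibration is good to about 2 mm. A picture is of the moment at which its call begins. There is no depth.
- workorder.job_done(): hands the job in, once; it reports no verdict.
The state is a dict: "time": time; "joint_pos": joint angles; "qd": joint speeds; "joint_efforts": joint torques, N m; "tcp_pos": TCP position; "orientation": TCP orientation; "ft_force": force on the tool from outside, world axes, zero at the start; "ft_torque": the same for the moment, N m; "grip_width": finger opening in m.
Only numpy, scipy, OpenCV 4.12 (cv2) and the standard library are available. Lean on these libraries where they do the work, as an engineer would, in place of code of your own. Each camera call takes 0.05 s, during which the arm holds its last target.

TASK

Set up the tile-printing bed: it is too heavy to lift, so walk it forward over the steel plate to its two rubber stops by pushing the rear corners in turn, yellow, black, yellow, black and so on, the first three pushes each bringing the pushed corner about 2 cm ahead of the other (never slewing the bed more than about 20 degrees), and finish with it square, roughly between the white side lines and home against both stops. Then swing the red-knobbed latch arm fully across behind the bed, and after that gently lay the white tile flat in the nest on top of the bed and let go. Leave the dark tile and everything else on the bench where they are.

Things in the scene. Friction and masses are not known exactly. Their poses are not given: they have to be found in the camera images.
- dock: Fixed dock: steel plate 6 mm thick, spanning x -215 to 95, y -150 to 175 mm. Origin: table level, below the bed's centre when home. x points forward (the way the bed must go), y left. Two rubber-faced stop blocks at x = 65, y = -70 and 70 mm, 45 mm wide, top 51 mm above the table. White lines painted at y = -104 and 104 and at x = -75 mm.
- dock_diag (a point): Short red stripe painted on the dock plate at dock x 75, y -125 mm. Its x axis is turned 45 degrees left of the dock's x axis, so its angle to the bed's x axis is under 45 degrees when the bed is slewed left (yellow corner ahead), over 45 when slewed right (black corner ahead).
- bed: Loose heavy bed, 1.8 kg +-20 %: block 130 (x) by 200 (y) by 50 mm, blue, aluminium top, on the dock plate, 85 to 100 mm short of home. Origin: centre of underside; axes as the dock's. Flat rear face at x = -65 mm. A push of 8 to 18 N near a rear corner turns it about a point 80 to 120 mm from its centre towards the other corner. Stays where left. Home: origin over the dock's, front on both stops.
- bed_yellow (a point): Push spot at the rear right corner of the bed (yellow patch): on the rear face, bed x -65, y -80 mm, 25 mm above its underside.
- bed_black (a point): Push spot at the rear left corner of the bed (black patch): on the rear face, bed x -65, y 80 mm, 25 mm above its underside.
- nest (a point): Centre of the nest on the bed's top, 50 mm above its underside, axes as the bed. Four L-shaped corner brackets 5 mm high leave 66 mm (x) by 96 mm (y), 3 mm free around the tile; the middle of each long side is open over 56 mm for the fingers.
- latch (a joint): Angle of the latch arm (rad), anticlockwise from above. 0: arm points along the dock's -x (to the robot); starts open, -0.5 to -0.15 (outward, left); 1.57: along the dock's -y, fully across behind the bed; end stop 1.6. Light friction (1.5 N at the knob), stays where left. Closed, it clears the rear face of a bed at home by 4 mm.
- latch_hinge (a point): Hinge axis of the latch, at dock x -76.5, y 150 mm, 36 mm above the table. The arm is 125 mm long from here, 14 mm wide, from 30 to 42 mm above the table.
- latch_knob (a point): Top centre of the red knob on the latch arm: upright cylinder 18 mm across, 30 mm tall, top 72 mm above the table, 95 mm from the hinge axis.
- tile_white: Loose white ceramic tile 60 mm (x) by 90 mm (y) by 12 mm, 130 g. Origin: centre of its underside. Lies on a wooden stand 30 mm tall and only 40 x 70 mm, so its edges overhang 10 mm all round.
- tile_dark: Loose dark grey tile of the same size on another such stand. To be left alone.
- tape_roll: Bystander, loose: green roll of heat tape lying flat, ring 70 mm across, 24 mm tall. Origin: centre of its underside. To be left alone.
- spray_bottle: Bystander, loose: white bottle with blue cap, 60 mm across, 170 mm tall. Origin: centre of its underside. To be left alone.
- scraper: Bystander, loose: spatula-shaped scraper lying on the table, about 250 mm long. Origin: centre of its underside. To be left alone.
- pen_cup: Bystander, loose: grey cup, 72 mm across, 90 mm tall. Origin: centre of its underside. To be left alone.
- parts_carton: Bystander, loose: open cardboard carton 160 x 120 x 70 mm. Origin: centre of its underside. To be left alone.
- sample_block: Bystander, loose: wooden block 50 x 80 x 30 mm. Origin: centre of its underside. To be left alone.
Mind the look-alikes: they are no part of the job. Several things have the shape of the tile_white; the one meant has the colours described above.

How it is judged:
On the way, in this order (a step that is already met when the one before it is completed fails the run):
1. yellow corner pushed ahead: bed slewed left of the dock by more than 0.06 rad (angle between the x axis of bed and the x axis of dock_diag, either way round below 0.7254 rad), for 0.05 s.
2. black corner pushed ahead: bed slewed right by more than 0.06 rad (angle between the x axis of bed and the x axis of dock_diag, either way round above 0.8454 rad), for 0.05 s.
3. yellow corner pushed ahead again: bed slewed left by more than 0.06 rad (angle between the x axis of bed and the x axis of dock_diag, either way round below 0.7254 rad), for 0.05 s.
4. bed home against both stops and square, latch still open (x of bed in the frame of dock between -0.007 and 0.004 m and y of bed in the frame of dock between -0.02 and 0.02 m and angle between the x axis of bed and the x axis of dock, either way round below 0.05 rad and value of joint latch below 0.6 rad), for 0.1 s.
5. latch swung across behind the bed, tile not yet in the nest (x of bed in the frame of dock between -0.007 and 0.004 m and y of bed in the frame of dock between -0.02 and 0.02 m and angle between the x axis of bed and the x axis of dock, either way round below 0.05 rad and value of joint latch above 1.42 rad and horizontal distance between tile_white and nest above 0.05 m), for 0.1 s.
6. white tile in the nest (x of tile_white in the frame of nest between -0.005 and 0.005 m and y of tile_white in the frame of nest between -0.005 and 0.005 m and z of tile_white in the frame of nest between -0.0025 and 0.0025 m and angle between the x axis of tile_white and the x axis of bed, either way round below 0.09 rad and angle between tile_white's own z axis and vertical below 0.05 rad), for 0.2 s.
At the end, for the whole second after the job is handed in: Bed home: origin within -7 to +4 mm of the dock origin along the dock's x and within 20 mm sideways, square to 0.05 rad; latch joint above 1.42; white tile flat in the nest (5 mm in x and y, 2.5 mm in height, 0.09 rad) and everything at rest (all of step 6 and x of bed in the frame of dock between -0.007 and 0.004 m and y of bed in the frame of dock between -0.02 and 0.02 m and angle between the x axis of bed and the x axis of dock, either way round below 0.05 rad and value of joint latch above 1.42 rad and linear speed of each of bed, tile_white below 0.02 m/s); the robot touches nothing.
It fails at once if bed slewed more than 0.4 rad (angle between the x axis of bed and the x axis of dock, either way round above 0.4 rad).
It fails at once if bed tipped or lifted (angle between bed's own z axis and vertical above 0.1 rad or height (world z) of bed above 0.02 m).
It fails at once if white tile dropped or pressed hard on the bed (over 40 N) (contact force between tile_white and bed above 40 N).
It fails at once if dark tile moved more than 20 mm (distance of tile_dark from where it was at the start of the episode above 0.02 m).
It fails at once if a bystander moved more than 30 mm (distance of any of tape_roll, spray_bottle, scraper, pen_cup, parts_carton, sample_block from where it was at the start of the episode above 0.03 m).
It also fails if it takes over 72 s, if anything falls off the work surface, if the arm or the gripper's body presses on something with over 40 N, if the wrist force passes 120 N, or if a joint passes its speed limit or range.

## Working session

There is one attempt and no reset: what is moved stays moved. The work goes in short steps, Python scripts to look and compute and a tool call to move; the robot and the scene stay as the last step left them, time stands still between calls to the robot, and variables do not carry over. Pictures are saved under pics/ and viewed, and the job is handed in when it is done.

Besides the shell and the picture viewer there is one more tool, called after "Request:" by a JSON object that holds its "fn" and its "kwargs", one argument or row to a line. play_rows: Moves the arm, as the interface text tells. Its arguments: {"type":"object","properties":{"steps":{"type":"string"},"force":{"type":"number"}},"required":["steps"]}

```bash
ls; mkdir -p pics; python3 - <<'E'
from plant import manip, optics, workorder
import cv2
s=manip.sense()
for k,v in s.items(): print(k,v)
for n in ["top","side","wrist"]:
    c=optics.camera(n); cv2.imwrite(f"pics/{n}0.png",c["pixels"])
    print(n,c["camera_matrix"],c["distortion"],c["world_from_camera"])
E
```

```text
pics
time 0.0
joint_pos [-1.27618172  0.33394159  0.03984719  1.46627082 -0.01345288  1.34329005
 -0.0584902 ]
qd [-0.00134365  0.00061173 -0.00032805  0.00050301  0.00011905  0.00090294
 -0.00036265]
joint_efforts [-3.78097475e-04 -6.56346059e+01  1.33505300e+00 -4.03831351e+01
 -5.98726468e-02  4.43353993e-02  1.26991440e-04]
tcp_pos [0.2492283  0.59981276 0.22163927]
orientation [-6.14550932e-01 -3.08062146e+00  2.54815841e-03]
ft_force [ 0.46499962 -0.08892854  0.13255195]
ft_torque [ 0.00622322 -0.03098136 -0.01492417]
grip_width 0.08681955618326087
top [[378.09810415   0.         247.88606792]
 [  0.         378.09810415 189.25300407]
 [  0.           0.           1.        ]] [-0.0308006  0.         0.         0.         0.       ] [[-1.47391365e-02 -9.84468688e-01  1.74940447e-01  3.01778930e-01]
 [-9.99891373e-01  1.45115230e-02 -2.58028047e-03 -3.39856459e-03]
 [ 1.55300592e-06 -1.74959475e-01 -9.84575635e-01  1.41659309e+00]
 [ 0.00000000e+00  0.00000000e+00  0.00000000e+00  1.00000000e+00]]
side [[449.35512104   0.         255.84011175]
 [  0.         449.35512104 193.2842304 ]
 [  0.           0.           1.        ]] [-0.06001482  0.          0.          0.          0.        ] [[ 0.82097705 -0.33634586  0.46137636 -0.22486702]
 [-0.57075254 -0.50529398  0.64723993 -1.04562412]
 [ 0.01543423 -0.79470086 -0.60680502  1.04719971]
 [ 0.          0.          0.          1.        ]]
wrist [[341.93423525   0.         254.81008871]
 [  0.         341.93423525 195.07409084]
 [  0.           0.           1.        ]] [0.02008458 0.         0.         0.         0.        ] [[ 0.38339995  0.89158891  0.24098485  0.18366414]
 [ 0.92357953 -0.36946572 -0.10244964  0.62748516]
 [-0.00230732  0.26184786 -0.96510641  0.38382966]
 [ 0.          0.          0.          1.        ]]
```

```bash
python3 - <<'E'
import cv2
for n in ["top","side"]:
    i=cv2.imread(f"pics/{n}0.png"); cv2.imwrite(f"pics/{n}0b.png",cv2.resize(i,(800,600),interpolation=cv2.INTER_CUBIC))
E
```

```text
(no output)
```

View pics/top0b.png

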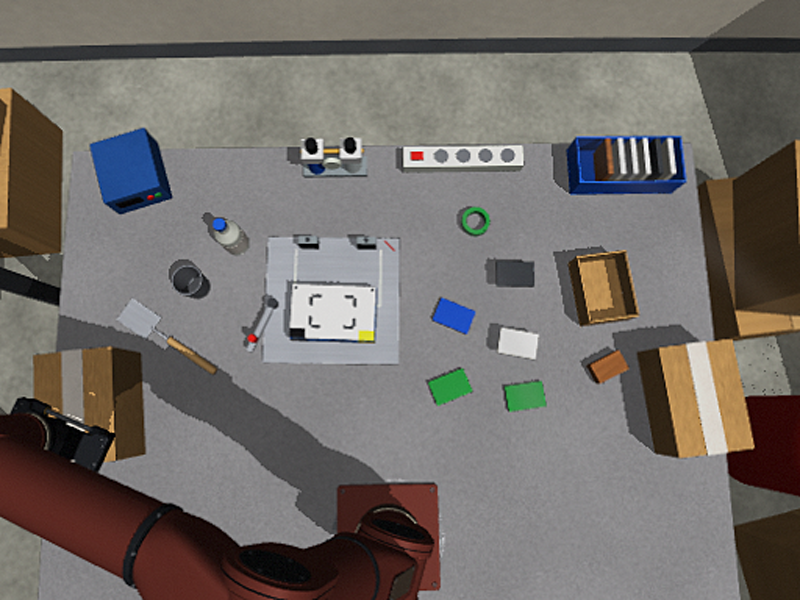

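View pics/side0b.png

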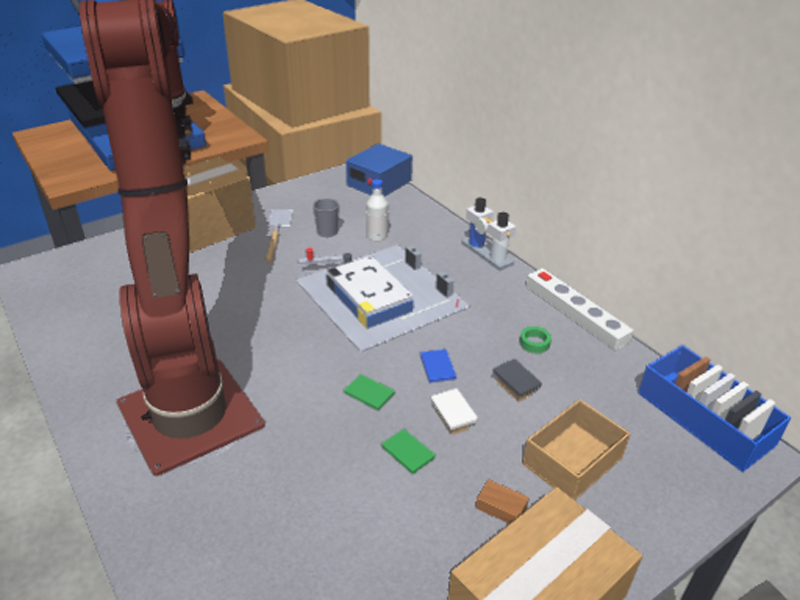

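Top view (800x600 px): the bed is at (333,312), with yellow at (367,336) and black at (298,334). The latch knob is at (251,340), the dark tile at (515,272) and the green and blue look-alikes at (454,315), (450,386) and (525,396). The white tile at (517,343) is the only white tile out on the bench; the others are in the blue box. Next I'll take enlarged crops to measure from.

```bash
cat > h.py <<'E'
import numpy as np, cv2
from scipy.spatial.transform import Rotation as R
from plant import manip, optics, workorder
def ray(c,uv):
    p=cv2.undistortPoints(np.array([[uv]],float),c["camera_matrix"],np.array(c["distortion"]))[0,0]
    T=c["world_from_camera"]; return T[:3,3],T[:3,:3]@np.array([p[0],p[1],1])
def w(c,uv,z):
    o,d=ray(c,uv); return o+d*(z-o[2])/d[2]
def px(c,P):
    T=np.linalg.inv(c["world_from_camera"]); rv=cv2.Rodrigues(T[:3,:3])[0]
    return cv2.projectPoints(np.array([P],float),rv,T[:3,3],c["camera_matrix"],np.array(c["distortion"]))[0][0,0]
def crop(img,u0,v0,u1,v1,s,name):
    o=cv2.resize(img[v0:v1,u0:u1],None,fx=s,fy=s,interpolation=cv2.INTER_CUBIC)
    for u in range((u0+9)//10*10,u1,10):
        cv2.line(o,((u-u0)*s,0),((u-u0)*s,6),(0,0,255),1); cv2.putText(o,str(u),((u-u0)*s,16),0,.33,(0,0,255),1)
    for v in range((v0+9)//10*10,v1,10):
        cv2.line(o,(0,(v-v0)*s),(6,(v-v0)*s),(0,0,255),1); cv2.putText(o,str(v),(8,(v-v0)*s+4),0,.33,(0,0,255),1)
    cv2.imwrite(name,o)
E
python3 - <<'E'
from h import *
c=optics.camera("top"); crop(c["pixels"],150,140,260,240,7,"pics/t1.png"); crop(c["pixels"],270,160,350,260,6,"pics/t2.png")
E
```

```text
(no output)
```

View pics/t1.png

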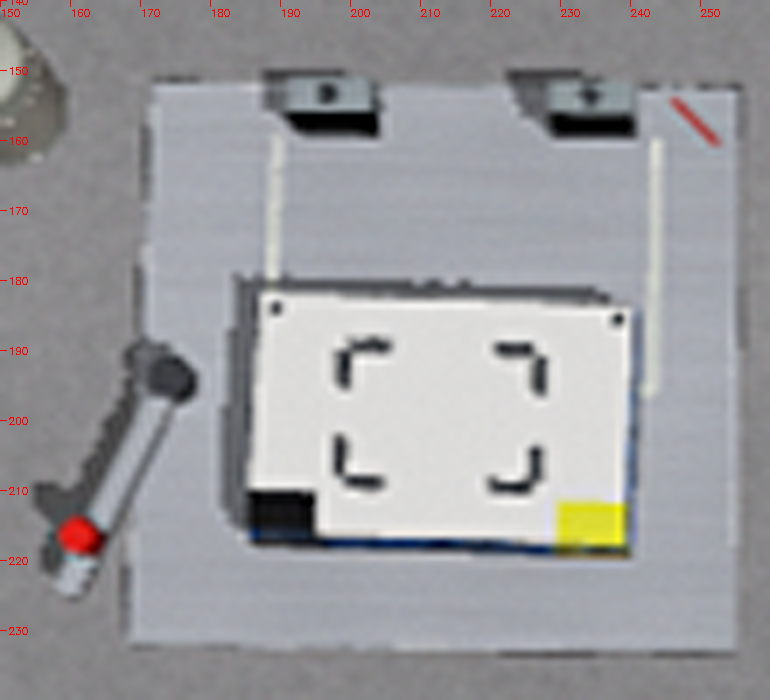

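View pics/t2.png

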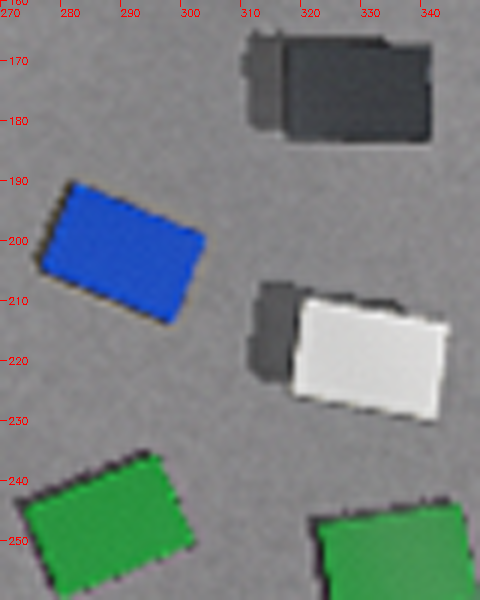

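```bash
cat >> h.py <<'E'
def fit(local,world):
    L=np.array(local,float)[:,:2];W=np.array(world,float)[:,:2]
    lc=L.mean(0);wc=W.mean(0);A=(L-lc).T@(W-wc)
    th=np.arctan2(A[0,1]-A[1,0],A[0,0]+A[1,1]); r=np.array([[np.cos(th),-np.sin(th)],[np.sin(th),np.cos(th)]])
    t=wc-r@lc; return t,th,np.round((W-(L@r.T+t))*1000,1)
E
python3 - <<'E'
from h import *
c=optics.camera("top"); q=lambda u,v,z:w(c,(u-.5,v-.5),z)[:2]
d=[q(171.5,152,.006),q(255.5,152.5,.006),q(168.5,232,.006),q(255,233,.006)]
print("dock",fit([(.095,.175),(.095,-.15),(-.215,.175),(-.215,-.15)],d))
b=[q(187,181.5,.056),q(240.5,184.5,.056),q(185.3,217,.056),q(239.3,218.5,.056)]
print("bed",fit([(.065,.1),(.065,-.1),(-.065,.1),(-.065,-.1)],b))
t=[q(320.5,209.5,.042),q(344.5,214,.042),q(318.7,226,.042),q(342.5,230,.042)]
print("tile",fit([(.03,.045),(.03,-.045),(-.03,.045),(-.03,-.045)],t))
print("knob",q(161,216.5,.072),"hinge",q(174.5,194,.045))
E
```

```text
dock (array([0.60693786, 0.11479133]), np.float64(-0.02174429453054322), array([[-0.8,  0.1],
       [-0.7,  0.5],
       [ 1.3, -1.9],
       [ 0.2,  1.2]]))
bed (array([0.50669534, 0.12233624]), np.float64(-0.05183456269304217), array([[ 0.8, -0.9],
       [-2.9,  2.5],
       [-0. , -3.2],
       [ 2.1,  1.5]]))
tile (array([ 0.43009155, -0.30863505]), np.float64(-0.18506594091657455), array([[ 0.8, -0.1],
       [-0.6,  1.1],
       [-0.5, -1.7],
       [ 0.2,  0.7]]))
knob [0.44822446 0.30674382] hinge [0.53361583 0.26521906]
```

The dock, bed, hinge and tile measurements agree with the given sizes: knob to hinge is 95 mm, and the latch angle is about -0.43. First I'll turn the tool to the dock axes with the jaws shut.

Request:
{"fn": "play_rows", "kwargs": {
  "steps": "0 0 0 0 -8; 0 0 0 0 -8; 0 0 0 0 -7.9; 0 0 0 0 0"
}}

```text
time: 0.75
tcp_pos: [0.2495, 0.6001, 0.2224]
orientation: [0.035, -3.141, 0.0]
ft_force: [-0.6, -0.1, -0.1]
grip_width: 0.055
```

```bash
cat >> h.py <<'E'
DT=np.array([.6069,.1148]); DA=-.0217
def d2w(x,y):
    c,s=np.cos(DA),np.sin(DA); return DT+np.array([c*x-s*y,s*x+c*y])
def w2d(p):
    c,s=np.cos(DA),np.sin(DA); d=np.array(p)[:2]-DT; return np.array([c*d[0]+s*d[1],-s*d[0]+c*d[1]])
def go(target,yaw=None,frm=None):
    s=manip.sense(); p=s["tcp_pos"] if frm is None else np.array(frm); M=R.from_rotvec(s["orientation"]).as_matrix()
    if yaw is not None: M=np.array([[-np.cos(yaw),-np.sin(yaw),0],[-np.sin(yaw),np.cos(yaw),0],[0,0,-1]])
    d=M.T@(np.array(target)-p); ya=np.arctan2(-M[0,1],M[1,1])
    print("tool delta mm",np.round(d*1000,1),"tool yaw(world deg)",round(np.degrees(ya),2),"rows",np.abs(d).max()/.0625); return d
E
python3 - <<'E'
from h import *
s=manip.sense(); p=s["tcp_pos"]
B=np.array([.5067,.1223]);
for n,y in (("yel",-.08),("blk",.08)):
    r=R.from_euler('z',-.052).as_matrix()[:2,:2]; print(n,B+r@[-.065,y],w2d(B+r@[-.065,y]))
print(w2d(B))
a=list(d2w(-.19,.2))+[.2]; go(a,DA)
b=list(d2w(-.19,-.075))+[.2]; go(b,DA,a); print(a,b)
E
```

```text
yel [0.43762973 0.04578661] [-0.16773294 -0.07267002]
blk [0.44594599 0.20557034] [-0.16288568  0.08725654]
[-0.10033915  0.00532406]
tool delta mm [-177.9 -277.4   22.4] tool yaw(world deg) -1.24 rows 4.4390882744136775
tool delta mm [   0. -275.    0.] tool yaw(world deg) -1.24 rows 4.3999999999999995
[np.float64(0.4212843921921926), np.float64(0.31887558927548937), 0.2] [np.float64(0.4153173605205117), np.float64(0.0439403341097883), 0.2]
```

Request:
{"fn": "play_rows", "kwargs": {
  "steps": "0 0 0 0 2.5; 0 -0.0356 -0.0555 0.0045 0; 0 -0.0356 -0.0555 0.0045 0; 0 -0.0356 -0.0555 0.0045 0; 0 -0.0356 -0.0555 0.0045 0; 0 -0.0356 -0.0555 0.0045 0; 0 0 -0.055 0 0; 0 0 -0.055 0 0"
}}

```text
time: 1.75
tcp_pos: [0.4103, 0.2224, 0.2012]
orientation: [-0.039, -3.141, -0.0]
ft_force: [0.9, -0.6, 0.2]
grip_width: 0.0008
```

Request:
{"fn": "play_rows", "kwargs": {
  "steps": "0 0 -0.055 0 0; 0 0 -0.055 0 0; 0 0 -0.055 0 0; 0 0 0 0 0"
}}

```text
time: 2.25
tcp_pos: [0.4068, 0.056, 0.2016]
orientation: [0.047, 3.141, 0.002]
ft_force: [-0.7, 0.1, -0.5]
grip_width: 0.0005
```

```bash
python3 - <<'E'
from h import *
s=manip.sense(); print(s["tcp_pos"],w2d(s["tcp_pos"]))
go(list(d2w(-.187,-.073))+[.022])
c=optics.camera("wrist"); cv2.imwrite("pics/w1.png",c["pixels"])
E
```

```text
[0.40677627 0.05601913 0.20162986] [-0.19880116 -0.06310937]
tool delta mm [-11.8 -10.  179.6] tool yaw(world deg) -1.72 rows 2.87398537218168
```

View pics/w1.png

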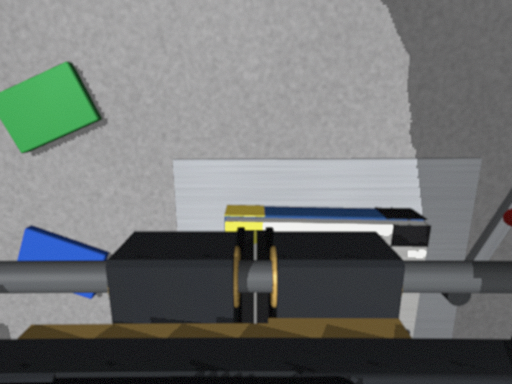

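Wrist view: the fingers are at (255,270) and the rear face of the bed is at row ~210, with yellow at (245,215) and black at (405,220). Going down behind the yellow corner.

Request:
{"fn": "play_rows", "kwargs": {
  "steps": "0 -0.004 -0.005 0.06 0; 0 -0.004 -0.005 0.06 0; 0 0 0 0.05 0; 0 0 0 0.009 0; 0 0 0 0 0"
}}

```text
time: 2.92
tcp_pos: [0.4149, 0.0501, 0.0229]
orientation: [-0.031, -3.141, 0.001]
ft_force: [-0.4, 0.7, 1.2]
grip_width: 0.0002
```

```bash
python3 - <<'E'
from h import *
s=manip.sense(); print(s["tcp_pos"],w2d(s["tcp_pos"]),s["ft_force"])
c=optics.camera("wrist"); cv2.imwrite("pics/w2.png",c["pixels"])
E
```

```text
[0.41494636 0.05009079 0.02290909] [-0.19050437 -0.06885904] [-0.43908165  0.66531266  1.22582317]
```

View pics/w2.png

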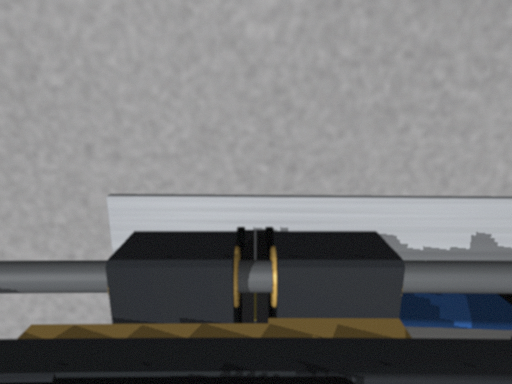

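Request:
{"fn": "play_rows", "kwargs": {
  "steps": "0 -0.004 0 0 0; 0 -0.004 0 0 0; 0 -0.004 0 0 0; 0 -0.004 0 0 0; 0 -0.004 0 0 0; 0 -0.004 0 0 0; 0 -0.003 0 0 0; 0 0 0 0 0"
}}

```text
time: 3.98
tcp_pos: [0.4383, 0.0474, 0.0212]
orientation: [-0.033, -3.134, 0.003]
ft_force: [-11.8, -4.9, 6.7]
grip_width: 0.0007
```

```bash
python3 - <<'E'
from h import *
s=manip.sense(); print(s["tcp_pos"],w2d(s["tcp_pos"]),s["ft_force"])
c=optics.camera("top"); crop(c["pixels"],150,140,260,240,7,"pics/t3.png")
c=optics.camera("side"); crop(c["pixels"],180,150,320,240,5,"pics/s3.png")
E
```

```text
[0.4383068  0.0474427  0.02120261] [-0.16709197 -0.07099963] [-11.78188581  -4.9450212    6.66025602]
```

View pics/t3.png

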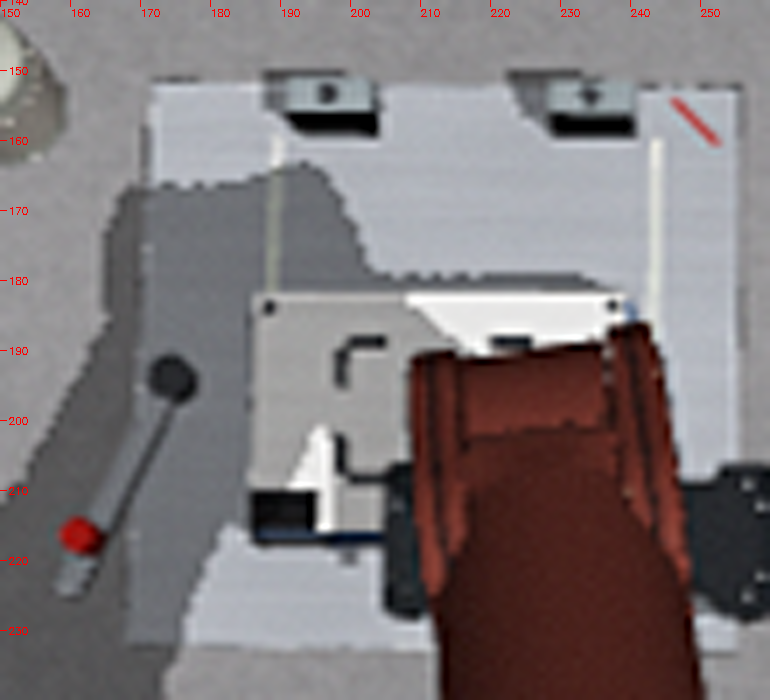

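View pics/s3.png

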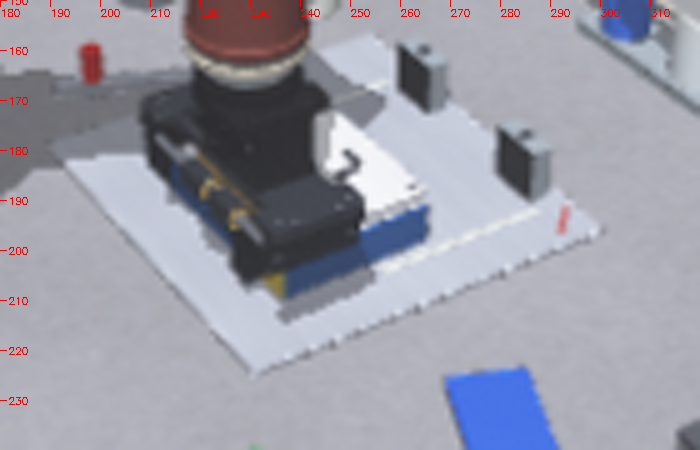

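The top view shows the bed about square now: front holes at (188,183.5) and (237,183.5). It is moving at ~12 N, so I'll push on.

Request:
{"fn": "play_rows", "kwargs": {
  "steps": "0 -0.003 0 0 0; 0 -0.004 0 0 0; 0 -0.004 0 0 0; 0 -0.004 0 0 0; 0 -0.003 0 0 0; 0 -0.001 0 0 0; 0 0 0 0 0"
}}

```text
time: 4.95
tcp_pos: [0.4574, 0.0467, 0.0211]
orientation: [-0.033, -3.135, 0.004]
ft_force: [-9.7, -5.7, 4.2]
grip_width: 0.0004
```

```bash
python3 - <<'E'
from h import *
s=manip.sense(); print(s["tcp_pos"],w2d(s["tcp_pos"]),s["ft_force"])
c=optics.camera("top"); crop(c["pixels"],150,140,260,240,7,"pics/t4.png")
E
```

```text
[0.45740754 0.04672124 0.02106046] [-0.14798007 -0.07130646] [-9.68245093 -5.69901718  4.21778869]
```

View pics/t4.png

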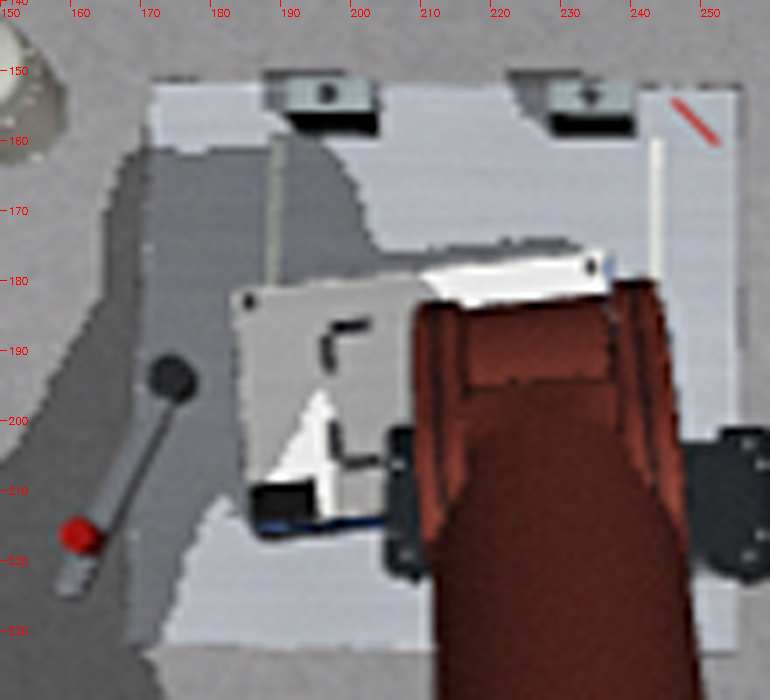

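Holes are at (185,183) and (233.7,178): slewed left by about 0.1 rad, as wanted. Next I'll work out the bed pose and then move to the black corner.

```bash
cat >> h.py <<'E'
def bedfit(pts,show=True):
    c=optics.camera("top") if not hasattr(bedfit,'c') else bedfit.c; bedfit.c=c
    L=[];W=[]
    for l,u,v in pts: L.append(l);W.append(w(c,(u-.5,v-.5),.056)[:2])
    t,a,r=fit(L,W); e=w2d(t); print("bed dock xy mm",np.round(e*1000,1),"slew",round(a-DA,4),"res",r.tolist())
    for n,y in (("yel",-.08),("blk",.08)):
        q=t+np.array([[np.cos(a),-np.sin(a)],[np.sin(a),np.cos(a)]])@[-.065,y]; print(n,"dock",np.round(w2d(q)*1000,1))
    return t,a
HL=(.0575,.092);HR=(.0575,-.092);FL=(.065,.1);FR=(.065,-.1);RL=(-.065,.1);RR=(-.065,-.1)
E
python3 - <<'E'
from h import *
c=optics.camera("top")
t=np.array([.5067,.1223]);a=-.052;r=np.array([[np.cos(a),-np.sin(a)],[np.sin(a),np.cos(a)]])
for u,v in ((188.8,184),(238.2,185.5)): print(r.T@(w(c,(u-.5,v-.5),.056)[:2]-t))
bedfit([(HL,185,183),(HR,233.7,178),(RL,185.5,215.2)])
s=manip.sense();print(s["tcp_pos"],w2d(s["tcp_pos"]))
E
```

```text
[0.05677408 0.09201196]
[ 0.05791867 -0.08930727]
bed dock xy mm [-82.9  13.2] slew 0.1108 res [[-1.2, -1.3], [-1.6, 3.1], [2.8, -1.8]]
yel dock [-138.7  -73.5]
blk dock [-156.4   85.5]
[0.45743525 0.04674145 0.02108437] [-0.14795281 -0.07128565]
```

Request:
{"fn": "play_rows", "kwargs": {
  "steps": "0 0.035 0 0 0; 0 0 0.052 0 0; 0 0 0.052 0 0; 0 0 0.052 0 0; 0 0 0 0 0"
}}

```text
time: 5.72
tcp_pos: [0.4286, 0.2093, 0.0223]
orientation: [0.023, 3.141, 0.002]
ft_force: [0.7, -1.1, 0.1]
grip_width: 0.0007
```

```bash
python3 - <<'E'
from h import *
s=manip.sense(); print(s["tcp_pos"],w2d(s["tcp_pos"])*1000,s["ft_force"])
c=optics.camera("top"); crop(c["pixels"],150,140,260,240,7,"pics/t5.png")
E
```

```text
[0.42855058 0.20925666 0.02230503] [-180.35698019   90.56453966] [ 0.67257571 -1.12093472  0.11614865]
```

View pics/t5.png

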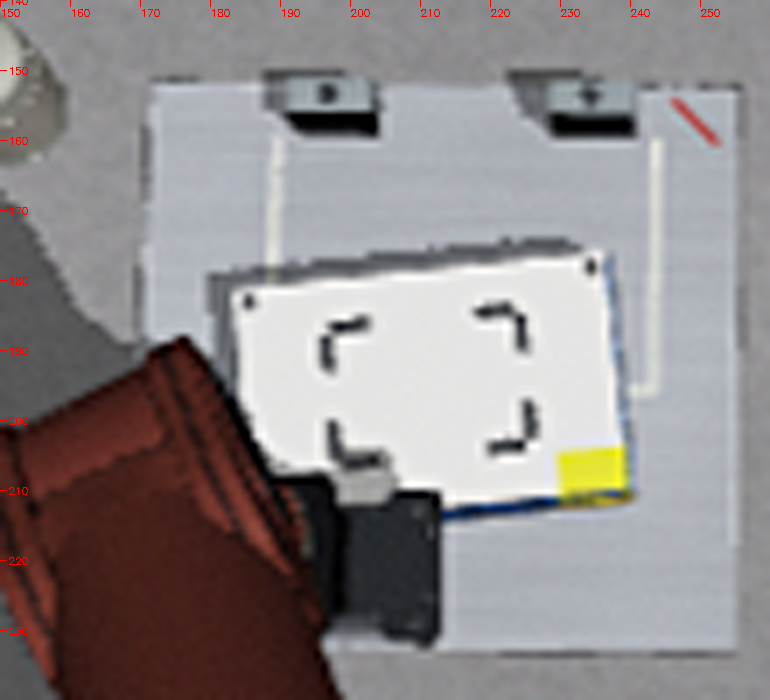

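```bash
sed -i 's/HL=(.0575,.092);HR=(.0575,-.092)/HL=(.0575,.0905);HR=(.0575,-.0905)/' h.py; python3 - <<'E'
from h import *
bedfit([(HL,185,183),(HR,233.7,178),(FL,183.5,181.5),(FR,236.7,176),(RR,239.3,210.5)])
E
```

```text
bed dock xy mm [-84.5  13.2] slew 0.1071 res [[-0.2, 0.4], [0.5, 1.8], [-1.1, -4.1], [-0.5, -0.5], [1.3, 2.4]]
yel dock [-140.6  -73.3]
blk dock [-157.7   85.8]
```

Request:
{"fn": "play_rows", "kwargs": {
  "steps": "0 -0.006 -0.004 0 0; 0 -0.006 0 0 0; 0 -0.005 0 0 0; 0 -0.005 0 0 0; 0 -0.005 0 0 0; 0 -0.005 0 0 0; 0 -0.005 0 0 0; 0 -0.005 0 0 0"
}}

```text
time: 6.82
tcp_pos: [0.4683, 0.2018, 0.022]
orientation: [-0.03, -3.137, -0.002]
ft_force: [-12.3, 6.7, 7.7]
grip_width: 0.0004
```

```bash
python3 - <<'E'
from h import *
s=manip.sense(); print(s["tcp_pos"],w2d(s["tcp_pos"])*1000,s["ft_force"])
c=optics.camera("top"); crop(c["pixels"],150,140,260,240,7,"pics/t6.png")
E
```

```text
[0.46832011 0.20182205 0.02203841] [-140.43549502   83.99461035] [-12.31714071   6.67422769   7.69860615]
```

View pics/t6.png

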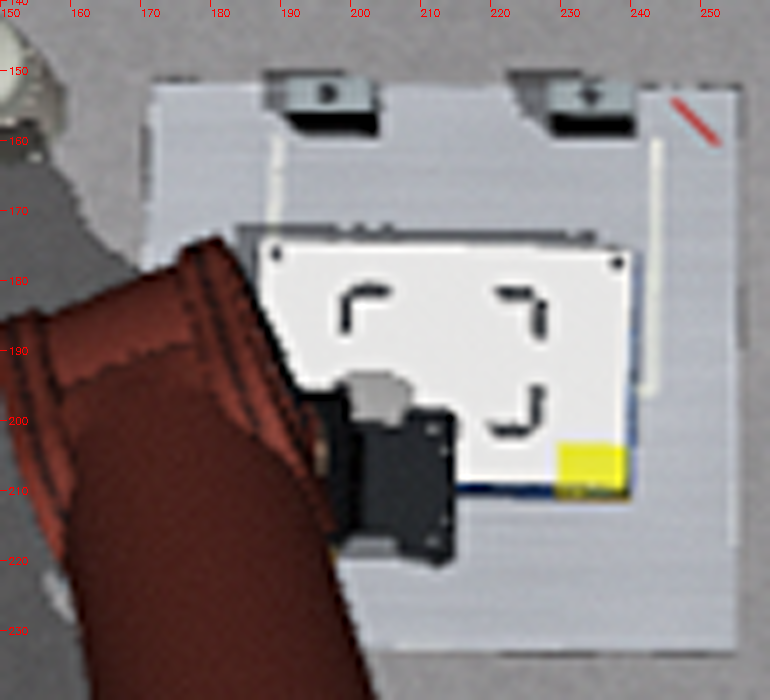

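Holes are at (189,176) and (237.5,177.2), so the bed is just past square. Continuing.

Request:
{"fn": "play_rows", "kwargs": {
  "steps": "0 -0.004 0 0 0; 0 -0.004 0 0 0; 0 -0.004 0 0 0; 0 -0.004 0 0 0; 0 -0.002 0 0 0; 0 0 0 0 0"
}}

```text
time: 7.62
tcp_pos: [0.4867, 0.2013, 0.022]
orientation: [-0.03, -3.138, -0.002]
ft_force: [-9.0, 5.3, 4.1]
grip_width: 0.0006
```

```bash
python3 - <<'E'
from h import *
s=manip.sense(); print(s["tcp_pos"],w2d(s["tcp_pos"])*1000,s["ft_force"])
c=optics.camera("top"); crop(c["pixels"],150,140,260,240,7,"pics/t7.png")
E
```

```text
[0.48673471 0.20128386 0.0219528 ] [-122.01355446   83.85611781] [-9.03040328  5.32144517  4.05034272]
```

View pics/t7.png

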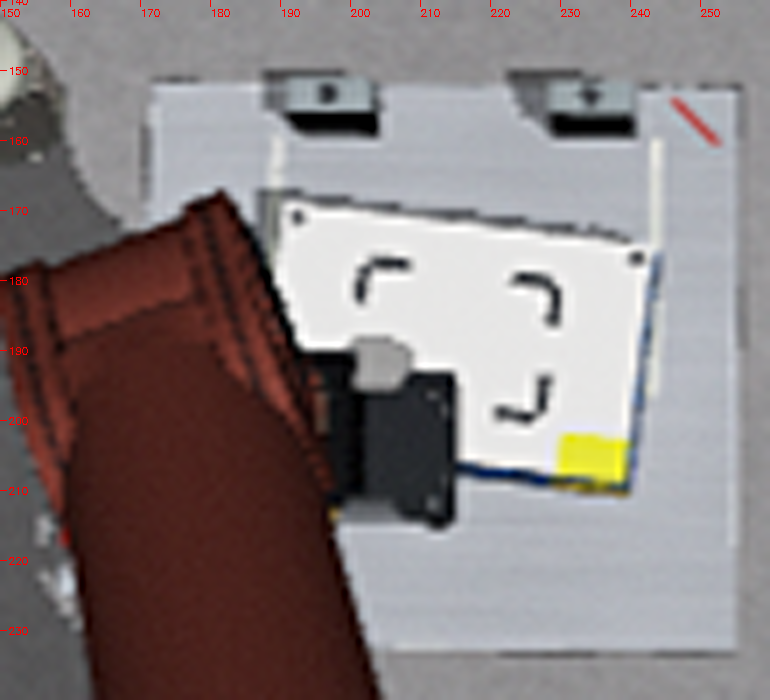

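```bash
python3 - <<'E'
from h import *
bedfit([(HL,192,171),(HR,240.2,176.7),(FL,189,168.5),(FR,243,175),(RR,239.3,209)])
E
```

```text
bed dock xy mm [-58.5   2.9] slew -0.1059 res [[-0.2, -1.4], [-1.3, 0.5], [0.8, 1.4], [-1.3, 0.5], [1.9, -1.1]]
yel dock [-131.6  -69.8]
blk dock [-114.7   89.3]
```

Slewed right by 0.106. Back to yellow.

Request:
{"fn": "play_rows", "kwargs": {
  "steps": "0 0.032 0 0 0; 0 0 -0.052 0 0; 0 0 -0.052 0 0; 0 0 -0.052 0 0; 0 0 0 0 0; 0 -0.004 0 0 0; 0 -0.004 0 0 0; 0 -0.005 0 0 0"
}}

```text
time: 8.72
tcp_pos: [0.4658, 0.0451, 0.022]
orientation: [-0.029, -3.139, 0.0]
ft_force: [-12.6, 0.2, 9.0]
grip_width: 0.0006
```

```bash
python3 - <<'E'
from h import *
s=manip.sense(); print(s["tcp_pos"],w2d(s["tcp_pos"])*1000,s["ft_force"])
E
```

```text
[0.46579716 0.04513364 0.02199733] [-139.55797647  -72.71164456] [-12.59219971   0.21239513   9.03365213]
```

Request:
{"fn": "play_rows", "kwargs": {
  "steps": "0 -0.005 0 0 0; 0 -0.005 0 0 0; 0 -0.005 0 0 0; 0 -0.005 0 0 0; 0 -0.005 0 0 0; 0 -0.005 0 0 0; 0 -0.004 0 0 0; 0 0 0 0 0"
}}

```text
time: 9.72
tcp_pos: [0.4982, 0.0426, 0.0211]
orientation: [-0.032, -3.136, 0.003]
ft_force: [-7.4, -5.1, 2.4]
grip_width: 0.0005
```

```bash
python3 - <<'E'
from h import *
s=manip.sense(); print(s["tcp_pos"],w2d(s["tcp_pos"])*1000,s["ft_force"])
c=optics.camera("top"); crop(c["pixels"],150,140,260,240,7,"pics/t8.png")
E
```

```text
[0.49818206 0.04255892 0.02106316] [-107.1248316   -74.58306481] [-7.44614644 -5.13108421  2.39828013]
```

View pics/t8.png

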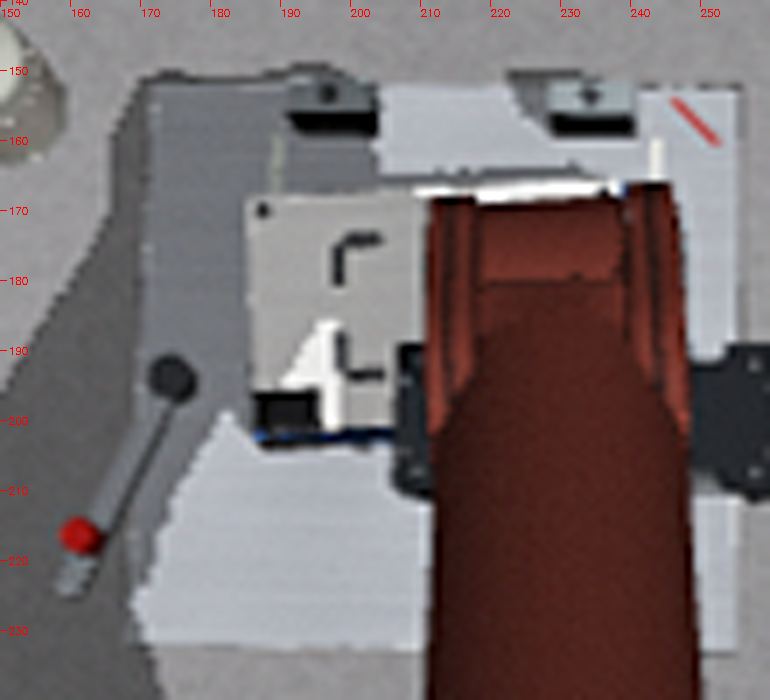

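Request:
{"fn": "play_rows", "kwargs": {
  "steps": "0 -0.003 0 0 0; 0 -0.004 0 0 0; 0 -0.004 0 0 0; 0 -0.003 0 0 0; 0 0 0 0 0; 0 0.03 0 0 0; 0 0 0.045 0 0; 0 0 0.045 0 0"
}}

```text
time: 10.78
tcp_pos: [0.4865, 0.1355, 0.0224]
orientation: [0.032, 3.141, 0.001]
ft_force: [0.0, 0.5, 0.8]
grip_width: 0.0005
```

```bash
python3 - <<'E'
from h import *
s=manip.sense(); print(s["tcp_pos"],w2d(s["tcp_pos"])*1000,s["ft_force"])
c=optics.camera("top"); crop(c["pixels"],150,140,260,240,7,"pics/t9.png")
E
```

```text
[0.48647568 0.13547401 0.02242062] [-120.84456116   18.05614145] [0.03038037 0.46405937 0.79404948]
```

View pics/t9.png

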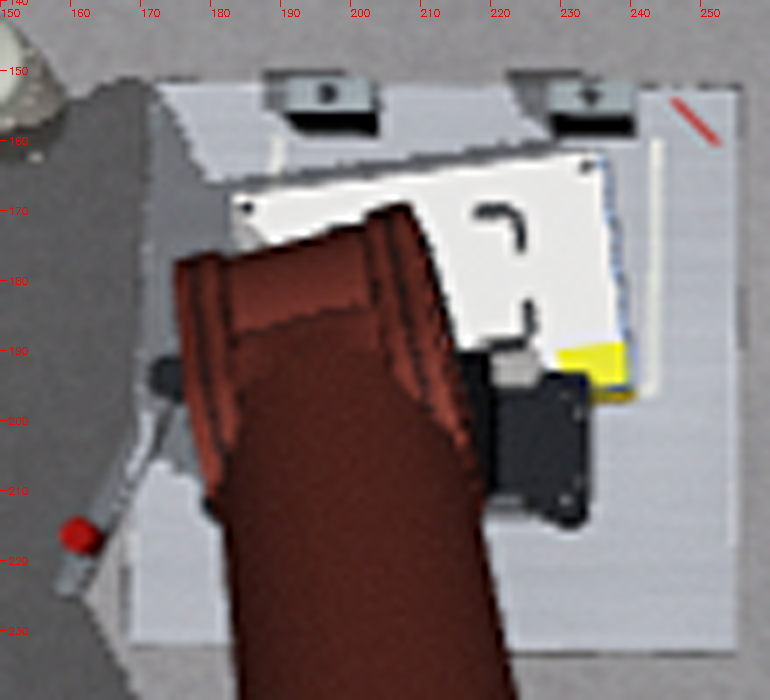

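```bash
python3 - <<'E'
from h import *
bedfit([(HL,184.8,169.5),(HR,233.3,163.7),(FL,183,168),(FR,236,161.5),(RR,239.3,195.5)])
E
```

```text
bed dock xy mm [-31.7  14.9] slew 0.1269 res [[-0.3, 0.3], [0.0, 1.0], [-0.9, -3.2], [-0.2, -0.4], [1.3, 2.3]]
yel dock [-86.  -72.7]
blk dock [-106.3   86. ]
```

Slewed left by 0.127 with 32 mm to go. The fourth push is on black.

Request:
{"fn": "play_rows", "kwargs": {
  "steps": "0 0.007 0.034 0 0; 0 0 0.034 0 0; 0 -0.006 0 0 0; 0 -0.005 0 0 0; 0 -0.005 0 0 0; 0 -0.005 0 0 0; 0 -0.005 0 0 0; 0 -0.005 0 0 0"
}}

```text
time: 11.88
tcp_pos: [0.5095, 0.2025, 0.022]
orientation: [-0.03, -3.137, -0.002]
ft_force: [-10.0, 7.4, 6.4]
grip_width: 0.001
```

Request:
{"fn": "play_rows", "kwargs": {
  "steps": "0 -0.005 0 0 0; 0 -0.005 0 0 0; 0 0 0 0 0"
}}

```text
time: 12.25
tcp_pos: [0.5203, 0.2014, 0.0218]
orientation: [-0.032, -3.138, -0.001]
ft_force: [-4.7, 3.3, -0.1]
grip_width: 0.0004
```

```bash
python3 - <<'E'
from h import *
s=manip.sense(); print(s["tcp_pos"],w2d(s["tcp_pos"])*1000,s["ft_force"])
c=optics.camera("top"); crop(c["pixels"],150,140,260,240,7,"pics/t10.png")
E
```

```text
[0.52033687 0.20143767 0.02181408] [-88.42263753  84.73900178] [-4.72077413  3.30597464 -0.07733239]
```

View pics/t10.png

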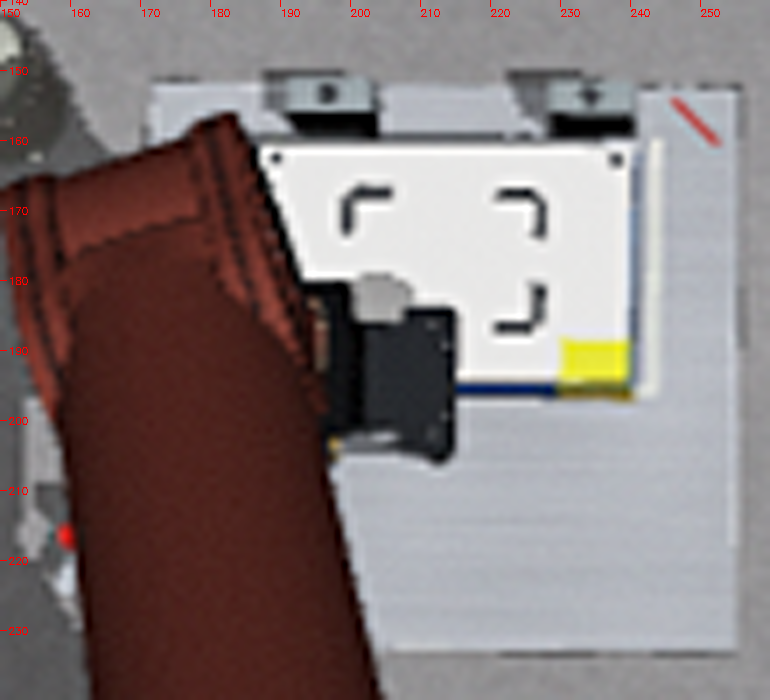

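Request:
{"fn": "play_rows", "kwargs": {
  "steps": "0 -0.004 0 0 0; 0 -0.004 0 0 0; 0 -0.002 0 0 0; 0 0 0 0 0; 0 0.03 0 0 0; 0 0 -0.05 0 0; 0 0 -0.05 0 0; 0 0 0 0 0"
}}

```text
time: 13.3
tcp_pos: [0.4997, 0.0962, 0.0224]
orientation: [-0.044, -3.141, 0.002]
ft_force: [0.1, 0.7, -0.6]
grip_width: 0.0003
```

```bash
python3 - <<'E'
from h import *
s=manip.sense(); print(s["tcp_pos"],w2d(s["tcp_pos"])*1000,s["ft_force"])
c=optics.camera("top"); crop(c["pixels"],150,140,260,240,7,"pics/t11.png")
E
```

```text
[0.49971533 0.09618048 0.02239803] [-106.75542735  -20.9408618 ] [ 0.14956851  0.73599825 -0.57474641]
```

View pics/t11.png

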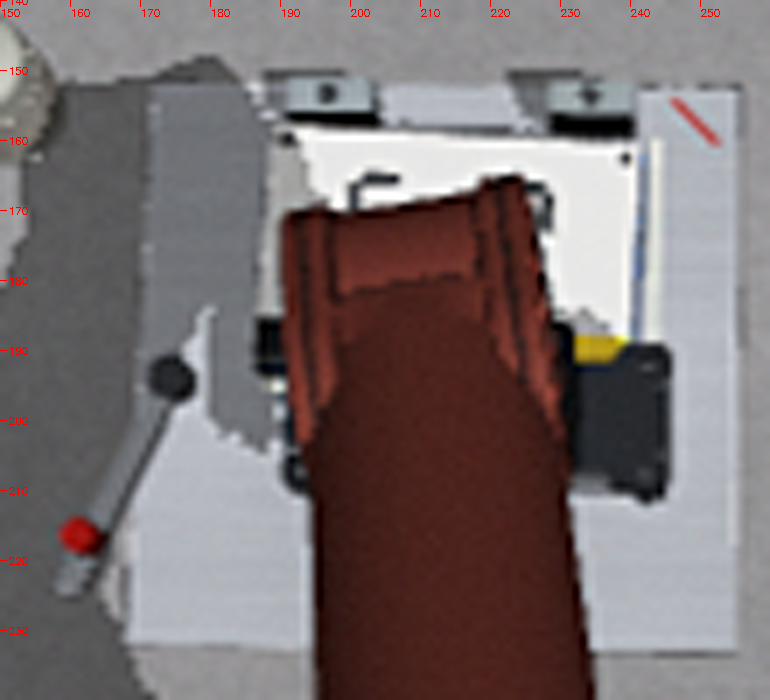

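Holes are at (190.3,159.7) and (238.7,162.4): slew about -0.05 and roughly 9 mm short. Yellow again.

Request:
{"fn": "play_rows", "kwargs": {
  "steps": "0 0 -0.05 0 0; 0 -0.008 0 0 0; 0 -0.006 0 0 0; 0 -0.004 0 0 0; 0 -0.004 0 0 0; 0 -0.004 0 0 0; 0 -0.003 0 0 0; 0 0 0 0 0"
}}

```text
time: 14.35
tcp_pos: [0.5246, 0.0505, 0.0214]
orientation: [-0.032, -3.135, 0.002]
ft_force: [-11.7, -3.3, 8.0]
grip_width: 0.0004
```

```bash
python3 - <<'E'
from h import *
s=manip.sense(); print(s["tcp_pos"],w2d(s["tcp_pos"])*1000,s["ft_force"])
c=optics.camera("top"); crop(c["pixels"],150,140,260,240,7,"pics/t12.png")
E
```

```text
[0.52460555 0.05051193 0.02139   ] [-80.88012862 -66.05858533] [-11.70879259  -3.31590881   8.04593552]
```

View pics/t12.png

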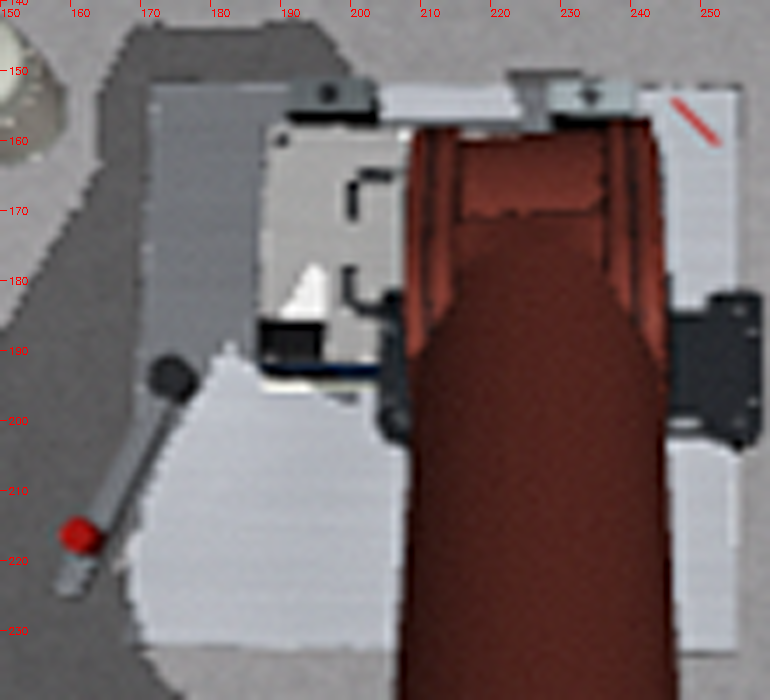

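Request:
{"fn": "play_rows", "kwargs": {
  "steps": "0 -0.003 0 0 0; 0 -0.003 0 0 0; 0 0 0 0 0"
}}

```text
time: 14.78
tcp_pos: [0.5305, 0.0499, 0.0212]
orientation: [-0.032, -3.135, 0.003]
ft_force: [-11.9, -5.1, 6.4]
grip_width: 0.0004
```

Request:
{"fn": "play_rows", "kwargs": {
  "steps": "0 -0.002 0 0 0; 0 0 0 0 0"
}}

```text
time: 15.02
tcp_pos: [0.5311, 0.0499, 0.0211]
orientation: [-0.032, -3.132, 0.003]
ft_force: [-17.7, -4.9, 12.5]
grip_width: 0.0004
```

```bash
python3 - <<'E'
from h import *
s=manip.sense(); print(s["tcp_pos"],w2d(s["tcp_pos"])*1000,s["ft_force"])
c=optics.camera("top"); crop(c["pixels"],150,140,260,240,7,"pics/t13.png")
E
```

```text
[0.53108899 0.0499047  0.02106818] [-74.38504458 -66.5249951 ] [-17.67565796  -4.94939779  12.51979623]
```

View pics/t13.png

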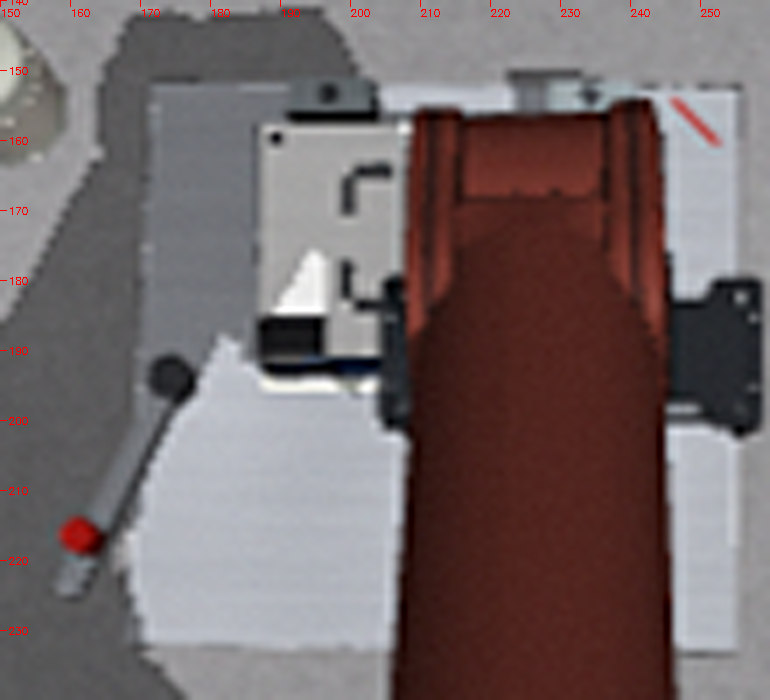

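The force step to 18 N at TCP x -74.4 (home would be -74.5) means the right front is on its stop. Now black.

Request:
{"fn": "play_rows", "kwargs": {
  "steps": "0 0.02 0 0 0; 0 0 0.05 0 0; 0 0 0.05 0 0; 0 0 0.045 0 0; 0 -0.008 0 0 0; 0 -0.004 0 0 0; 0 -0.003 0 0 0; 0 0 0 0 0"
}}

```text
time: 16.08
tcp_pos: [0.5316, 0.1954, 0.022]
orientation: [-0.033, -3.137, -0.0]
ft_force: [-8.8, 2.5, 5.7]
grip_width: 0.0
```

Request:
{"fn": "play_rows", "kwargs": {
  "steps": "0 -0.003 0 0 0; 0 -0.002 0 0 0; 0 0 0 0 0"
}}

```text
time: 16.45
tcp_pos: [0.5358, 0.1961, 0.0219]
orientation: [-0.032, -3.136, -0.001]
ft_force: [-12.4, 4.8, 7.5]
grip_width: 0.0001
```

```bash
python3 - <<'E'
from h import *
s=manip.sense(); print(s["tcp_pos"],w2d(s["tcp_pos"])*1000,s["ft_force"])
E
```

```text
[0.53579609 0.19606202 0.02189006] [-72.85041852  79.7000556 ] [-12.41547632   4.84781193   7.51831237]
```

Request:
{"fn": "play_rows", "kwargs": {
  "steps": "0 -0.0015 0 0 0; 0 0 0 0 0"
}}

```text
time: 16.7
tcp_pos: [0.5358, 0.1961, 0.0219]
orientation: [-0.032, -3.133, -0.001]
ft_force: [-18.8, 4.0, 13.7]
grip_width: 0.0005
```

Request:
{"fn": "play_rows", "kwargs": {
  "steps": "0 -0.0015 0 0 0; 0 0 0 0 0"
}}

```text
time: 16.95
tcp_pos: [0.5357, 0.1961, 0.0218]
orientation: [-0.031, -3.13, -0.0]
ft_force: [-27.0, 2.3, 20.8]
grip_width: 0.0006
```

Black side is also hard on its stop (27 N). Backing off, lifting and looking.

Request:
{"fn": "play_rows", "kwargs": {
  "steps": "0 0.003 0 0 0; 0 0.05 0 0 0; 0 0.05 0 -0.06 0; 0 0 0.06 -0.06 0; 0 0 0.06 0 0; 0 0 0.06 0 0; 0 0 0.06 0 0; 0 0 0 0 0"
}}

```text
time: 17.95
tcp_pos: [0.4519, 0.4257, 0.1136]
orientation: [-0.025, -3.141, -0.001]
ft_force: [-0.8, -0.8, 1.0]
grip_width: 0.0004
```

```bash
python3 - <<'E'
from h import *
s=manip.sense(); print(s["tcp_pos"],w2d(s["tcp_pos"])*1000,s["ft_force"])
c=optics.camera("top"); crop(c["pixels"],150,140,260,240,7,"pics/t14.png")
E
```

```text
[0.45187812 0.42568016 0.11364559] [-161.7309484   307.44325512] [-0.82280733 -0.7955041   0.98115066]
```

View pics/t14.png

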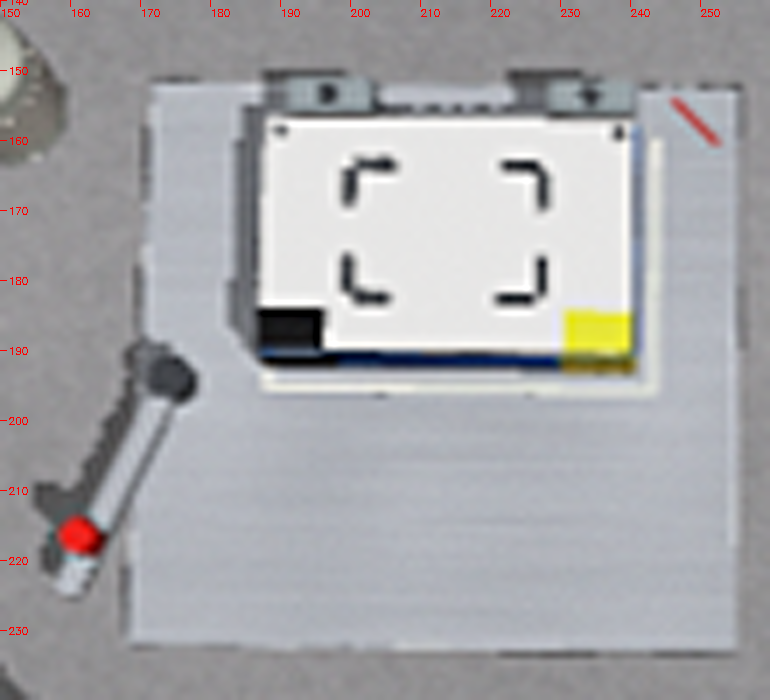

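```bash
python3 - <<'E'
from h import *
t,a=bedfit([(HL,189.8,158.8),(HR,238,159),(FL,187.5,156.5),(FR,240.7,156.7),(RL,186.7,190.2),(RR,240.3,190.5)])
print(t,a)
s=manip.sense()
# knob path in dock frame
H=np.array([-.0765,.150]); K=w2d(w(optics.camera("top"),(160.5,216),.072)); v=K-H; print("knob",K,np.linalg.norm(v),"angle",np.arctan2(-v[1],-v[0]))
for th in (-.43,0,.3,.6,.9,1.2,1.4,1.57,1.6): print(th,np.round((H+.095*np.array([-np.cos(th),-np.sin(th)]))*1000,1))
E
```

```text
bed dock xy mm [-1.  5.] slew 0.0036 res [[-1.7, -0.5], [-1.9, 1.5], [-0.4, -1.2], [-0.5, 1.0], [2.4, -2.4], [2.0, 1.6]]
yel dock [-65.8 -75.2]
blk dock [-66.3  84.8]
[0.60596282 0.11986067] -0.01807063432385733
knob [-0.16280304  0.18845564] 0.09448307068584484 angle -0.4191792397465023
-0.43 [-162.9  189.6]
0 [-171.5  150. ]
0.3 [-167.3  121.9]
0.6 [-154.9   96.4]
0.9 [-135.6   75.6]
1.2 [-110.9   61.5]
1.4 [-92.6  56.4]
1.57 [-76.6  55. ]
1.6 [-73.7  55. ]
```

The bed reads x -1, y +5 mm, slew 0.004: home. Next I'll take the knob lightly between the jaws, above the arm and above the bed-top level, and carry it along its arc.

Request:
{"fn": "play_rows", "kwargs": {
  "steps": "0.5 0 -0.06 0 0; 0.5 0 -0.059 0 0; 0.5 0 0 0 0; 0.5 0 0 0 0"
}}

```text
time: 18.6
tcp_pos: [0.4512, 0.3018, 0.115]
orientation: [0.036, 3.141, 0.002]
ft_force: [0.4, -0.6, 0.5]
grip_width: 0.0325
```

```bash
python3 - <<'E'
from h import *
s=manip.sense(); print(s["tcp_pos"],w2d(s["tcp_pos"])*1000,s["grip_width"])
go(list(d2w(-.1628,.1885))+[.058])
c=optics.camera("wrist"); cv2.imwrite("pics/w15.png",c["pixels"])
E
```

```text
[0.45118818 0.30184114 0.11502824] [-159.7336349   183.61842271] 0.03247579601154968
tool delta mm [ 3.1  4.8 57. ] tool yaw(world deg) -1.31 rows 0.9125199329398194
```

View pics/w15.png

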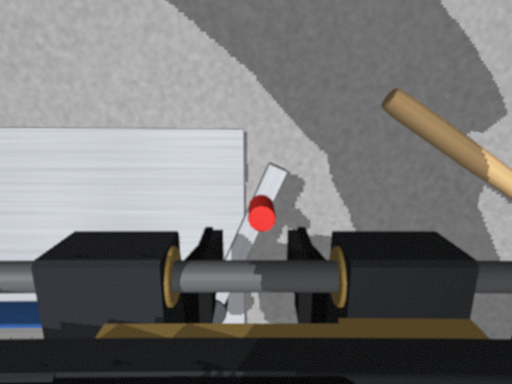

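```bash
python3 - <<'E'
from h import *
c=optics.camera("wrist")
for uv in ((261,205),(261,215)): print(w(c,uv,.072),w2d(w(c,uv,.072))*1000)
print(px(c,list(d2w(-.1628,.1885))+[.072]), px(c,list(d2w(-.1628,.1885))+[.042]))
crop(c["pixels"],200,150,320,260,6,"pics/w16.png")
E
```

```text
[0.44183787 0.30677079 0.072     ] [-169.18870567  188.34402841]
[0.44842577 0.30666483 0.072     ] [-162.60005689  188.38104126]
[261.19037334 214.69902648] [260.42922301 201.39887238]
```

View pics/w16.png

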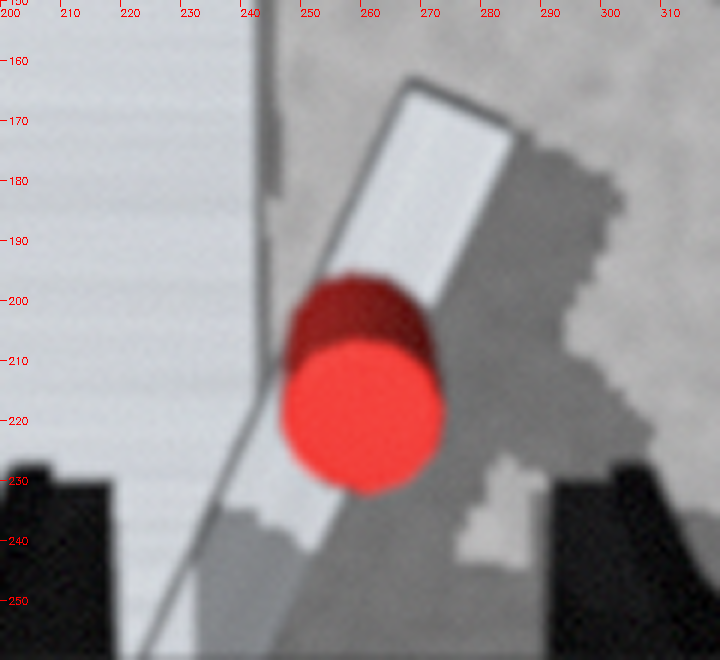

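The knob's top centre is at (260,218) in the wrist view, within 3 mm of the top-camera value. Going down and gripping.

Request:
{"fn": "play_rows", "kwargs": {
  "steps": "0.5 0.0015 0.005 0.03 0; 0.5 0 0 0.026 0; 0.5 0 0 0 0; 0 0 0 0 0; 0 0 0 0 0; 0 0 0 0 0",
  "force": 12
}}

```text
time: 19.45
tcp_pos: [0.4497, 0.3082, 0.0593]
orientation: [0.032, 3.141, 0.001]
ft_force: [1.9, -1.5, 0.6]
grip_width: 0.0212
```

```bash
python3 - <<'E'
from h import *
s=manip.sense(); p=w2d(s["tcp_pos"]); print(s["tcp_pos"],p*1000,s["grip_width"])
H=np.array([-.0765,.150]); v=p-H; r=np.linalg.norm(v);a0=np.arctan2(-v[1],-v[0]); print(r,a0)
T=np.linspace(a0,1.57,17); P=H+np.outer(np.linspace(r,.095,17),[1,1])*np.c_[-np.cos(T),-np.sin(T)]
for d in np.diff(P,axis=0): print(np.round([-d[0]*1000,d[1]*1000],1))
E
```

```text
[0.44974492 0.30818807 0.0592945 ] [-161.31426867  189.93254675] 0.02122319734813695
0.09374469830162034 -0.44003513657156107
[  4.4 -10.9]
[  3.  -11.4]
[  1.6 -11.7]
[  0.1 -11.8]
[ -1.4 -11.7]
[ -2.9 -11.5]
[ -4.3 -11. ]
[ -5.6 -10.4]
[-6.9 -9.6]
[-8.1 -8.7]
[-9.1 -7.6]
[-10.   -6.4]
[-10.7  -5.1]
[-11.3  -3.8]
[-11.7  -2.3]
[-11.9  -0.8]
```

Request:
{"fn": "play_rows", "kwargs": {
  "steps": "0 0 0 0 0; 0 0 0 0 0; 0 0.0044 -0.0109 0 0; 0 0.003 -0.0114 0 0; 0 0.0016 -0.0117 0 0; 0 0.0001 -0.0118 0 0; 0 -0.0014 -0.0117 0 0; 0 0 0 0 0"
}}

```text
time: 20.45
tcp_pos: [0.4401, 0.249, 0.0587]
orientation: [-0.034, -3.141, 0.001]
ft_force: [-2.1, -1.2, 7.5]
grip_width: 0.0175
```

```bash
python3 - <<'E'
from h import *
s=manip.sense(); p=w2d(s["tcp_pos"]); print(s["tcp_pos"],p*1000,s["grip_width"],s["ft_force"])
H=np.array([-.0765,.150]); v=p-H; r=np.linalg.norm(v);a0=np.arctan2(-v[1],-v[0]); print(r,a0)
c=optics.camera("wrist"); cv2.imwrite("pics/w17.png",c["pixels"])
E
```

```text
[0.44006617 0.24904666 0.05865391] [-169.70747761  130.59504397] 0.017458257395730307 [-2.07078316 -1.18451724  7.47714869]
0.09520601977371802 0.20525895265886354
```

View pics/w17.png

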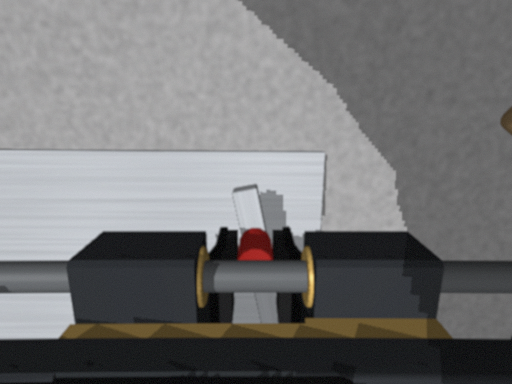

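The knob is held at (256,242) and the arm is following (angle ≈0.2). Carrying on.

Request:
{"fn": "play_rows", "kwargs": {
  "steps": "0 -0.0029 -0.0115 -0.002 0; 0 -0.0043 -0.011 0 0; 0 -0.0056 -0.0104 0 0; 0 -0.0069 -0.0096 0 0; 0 -0.0081 -0.0087 0 0; 0 -0.0091 -0.0076 0 0; 0 -0.01 -0.0064 0 0; 0 0 0 0 0"
}}

```text
time: 21.5
tcp_pos: [0.4875, 0.1834, 0.0606]
orientation: [0.034, 3.14, -0.001]
ft_force: [0.2, -0.6, -3.5]
grip_width: 0.0174
```

```bash
python3 - <<'E'
from h import *
s=manip.sense(); p=w2d(s["tcp_pos"]); print(s["tcp_pos"],p*1000,s["grip_width"],s["ft_force"])
H=np.array([-.0765,.150]); v=p-H; r=np.linalg.norm(v);a0=np.arctan2(-v[1],-v[0]); print(r,a0)
T=np.linspace(a0,1.57,6); P=H+np.outer(np.linspace(r,.095,6),[1,1])*np.c_[-np.cos(T),-np.sin(T)]
for d in np.diff(P,axis=0): print(np.round([-d[0]*1000,d[1]*1000],1))
E
```

```text
[0.48748964 0.18341428 0.06062388] [-120.87105907   66.00712347] 0.017369482845596716 [ 0.22373498 -0.64966085 -3.49679896]
0.09499260071702079 1.0847880033582253
[-8.3 -3.9]
[-8.7 -3.1]
[-8.9 -2.2]
[-9.1 -1.3]
[-9.2 -0.5]
```

Request:
{"fn": "play_rows", "kwargs": {
  "steps": "0 -0.0083 -0.0039 0 0; 0 -0.0087 -0.0031 0 0; 0 -0.0089 -0.0022 0 0; 0 -0.0091 -0.0013 0 0; 0 -0.0092 -0.0005 0 0; 0 0 0 0 0"
}}

```text
time: 22.25
tcp_pos: [0.5318, 0.1709, 0.0606]
orientation: [0.034, 3.14, -0.002]
ft_force: [0.3, -5.0, -0.8]
grip_width: 0.0175
```

```bash
python3 - <<'E'
from h import *
s=manip.sense(); p=w2d(s["tcp_pos"]); print(s["tcp_pos"],p*1000,s["grip_width"],s["ft_force"])
H=np.array([-.0765,.150]); v=p-H; r=np.linalg.norm(v);a0=np.arctan2(-v[1],-v[0]); print(r,a0)
c=optics.camera("wrist"); cv2.imwrite("pics/w18.png",c["pixels"])
E
```

```text
[0.53178066 0.1709481  0.06059308] [-76.31997375  54.50491602] 0.017489718726894924 [ 0.30880044 -4.98776583 -0.83940572]
0.09549525367077133 1.5726815131981902
```

View pics/w18.png

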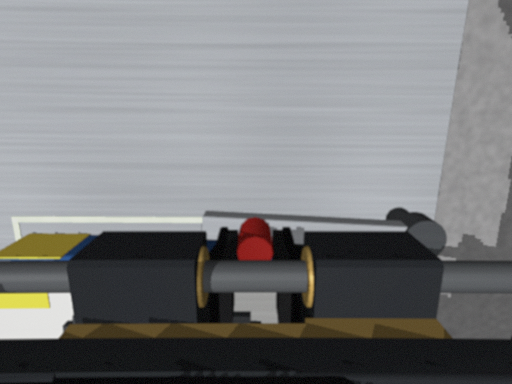

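The latch is across (angle ≈1.57), with the arm behind the bed in the wrist view at rows 215-230. Releasing and lifting.

Request:
{"fn": "play_rows", "kwargs": {
  "steps": "0.4 0 0 0 0; 0.4 0 0 0 0; 0.4 0 0 -0.03 0; 0.4 0 0 -0.06 0; 0.4 0.02 -0.06 -0.06 0; 0.4 0.02 -0.06 0 0; 0.4 0 0 0 0"
}}

```text
time: 23.18
tcp_pos: [0.4937, 0.0668, 0.1948]
orientation: [0.041, 3.139, 0.002]
ft_force: [1.2, 0.2, -0.4]
grip_width: 0.0344
```

```bash
python3 - <<'E'
from h import *
s=manip.sense(); print(s["tcp_pos"],s["grip_width"],s["joint_pos"])
c=optics.camera("top"); crop(c["pixels"],150,140,260,240,7,"pics/t19.png")
E
```

```text
[0.49372411 0.06679848 0.19484822] 0.0344146396869276 [-0.69497863  0.02632731  0.484962    1.88709403 -0.01409746  1.22861847
  1.33909272]
```

View pics/t19.png

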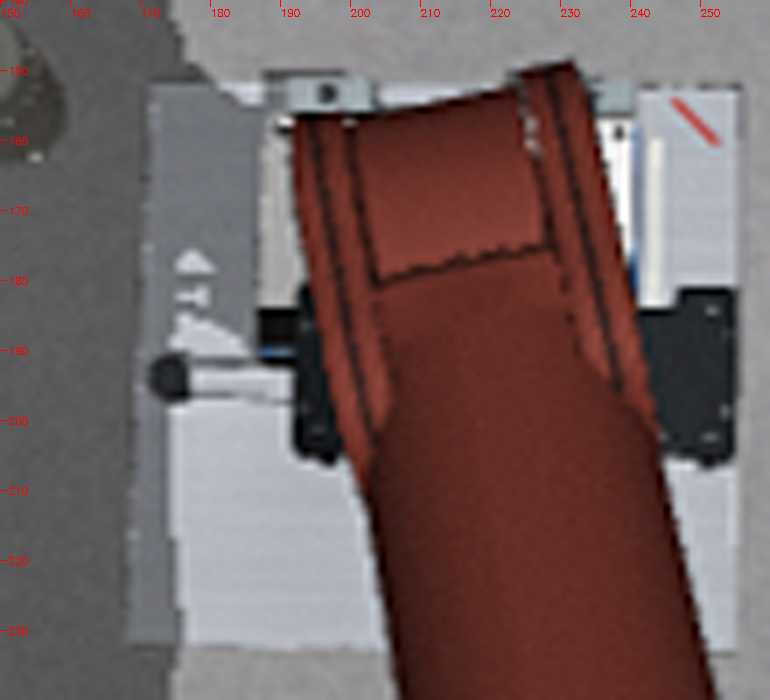

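Request:
{"fn": "play_rows", "kwargs": {
  "steps": "1 0 0 0 10; 1 0 0 0 10; 1 0 0 0 10; 1 0 0 0 10; 1 0 0 0 10; 1 0 0 0 10; 1 0 0 0 10; 1 0 0 0 10"
}}

```text
time: 24.22
tcp_pos: [0.4943, 0.0725, 0.1935]
orientation: [2.048, 2.382, 0.001]
ft_force: [-0.4, -0.5, -0.4]
grip_width: 0.0865
```

Request:
{"fn": "play_rows", "kwargs": {
  "steps": "1 0 0 0 9.6; 1 0 0 0 9.7; 1 0 0 0 0"
}}

```text
time: 24.6
tcp_pos: [0.4942, 0.0722, 0.1935]
orientation: [2.412, 2.013, 0.0]
ft_force: [-1.4, 0.5, 0.0]
grip_width: 0.0866
```

```bash
python3 - <<'E'
from h import *
s=manip.sense(); print(s["tcp_pos"],s["grip_width"],s["joint_pos"][6]); M=R.from_rotvec(s["orientation"]).as_matrix(); print(np.degrees(np.arctan2(M[1,1],M[0,1])),M[:,2])
go([.430,-.3086,.19]); go([.430+.03,-.3086,.19])
E
```

```text
[0.49415257 0.07219823 0.19346487] 0.08660416158825315 -0.3931556750768345
-10.309655205506383 [ 2.44226550e-04  6.45012561e-05 -9.99999968e-01]
tool delta mm [-386.1    5.     3.4] tool yaw(world deg) -100.31 rows 6.178109281934316
tool delta mm [-380.8   34.5    3.4] tool yaw(world deg) -100.31 rows 6.092204648202012
```

Request:
{"fn": "play_rows", "kwargs": {
  "steps": "1 -0.057 0.001 0 0; 1 -0.057 0.001 0 0; 1 -0.057 0.001 0 0; 1 -0.057 0.001 0 0; 1 -0.057 0.001 0 0; 1 -0.057 0 0 0; 1 -0.057 0 0 0; 1 -0.057 0 0 0"
}}

```text
time: 25.6
tcp_pos: [0.4167, -0.3796, 0.1937]
orientation: [2.407, 2.018, 0.001]
ft_force: [0.6, 0.2, 0.6]
grip_width: 0.087
```

Request:
{"fn": "play_rows", "kwargs": {
  "steps": "1 0 0 0 0; 1 0 0 0 0"
}}

```text
time: 25.85
tcp_pos: [0.4164, -0.378, 0.1932]
orientation: [-2.411, -2.013, 0.001]
ft_force: [0.5, 0.3, 0.4]
grip_width: 0.0869
```

```bash
python3 - <<'E'
from h import *
s=manip.sense(); print(s["tcp_pos"],s["joint_pos"][6],s["qd"].max())
c=optics.camera("wrist"); cv2.imwrite("pics/w20.png",c["pixels"])
T=c["world_from_camera"]; print(T[:3,3])
for a in ((.03,.045),(.03,-.045),(-.03,.045),(-.03,-.045)):
    r=R.from_euler('z',-.185).as_matrix()[:2,:2]; print(px(c,list(np.array([.4301,-.3086])+r@a)+[.042]))
E
```

```text
[ 0.41642741 -0.37796195  0.19318144] 0.674843638802602 0.010472625150236257
[ 0.42961814 -0.30766343  0.35526282]
[291.63685318  47.7866648 ]
[288.17905234 153.84394201]
[220.777455    47.35275458]
[222.87411665 153.45628098]
```

View pics/w20.png

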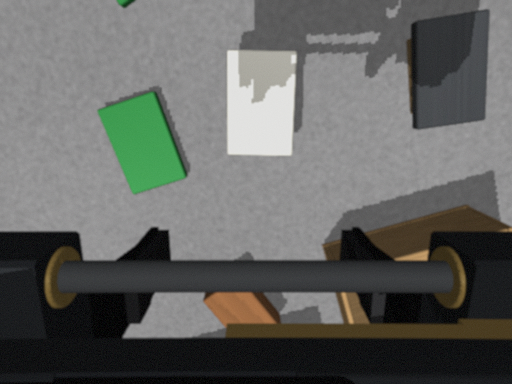

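Wrist view: the white tile is at (260,103), with the green look-alike at (143,143) and the dark tile at (450,70). The white one is the one described, and I'll confirm that in a crop.

```bash
python3 - <<'E'
from h import *
c=optics.camera("wrist"); crop(c["pixels"],215,40,310,165,5,"pics/w21.png")
E
```

```text
(no output)
```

View pics/w21.png

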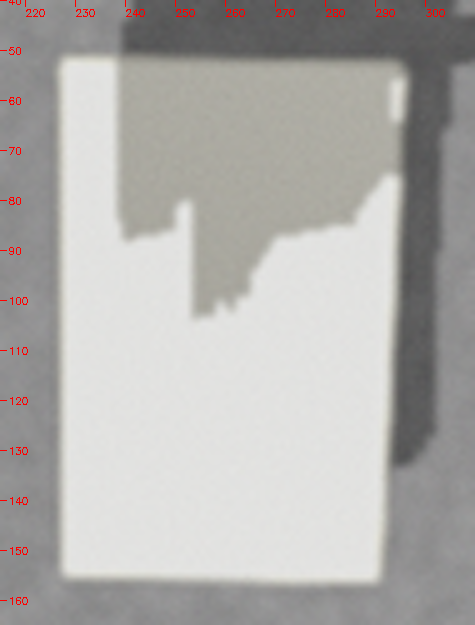

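```bash
python3 - <<'E'
from h import *
c=optics.camera("wrist"); L=[(-.03,.045),(.03,.045),(.03,-.045),(-.03,-.045)]
W=[w(c,(u-.5,v-.5),.042)[:2] for u,v in ((227,51.5),(295.7,52.5),(290.7,156.5),(227.3,155.3))]
t,a,r=fit(L,W); print(t,a,np.degrees(a),r)
s=manip.sense(); M=R.from_rotvec(s["orientation"]).as_matrix(); print(np.degrees(np.arctan2(M[1,1],M[0,1])))
go(list(t)+[.10])
E
```

```text
[ 0.43361636 -0.31035282] -0.19669225035442556 -11.269635808239155 [[ 0.7 -1. ]
 [-0.8 -0.4]
 [-0.7  0.8]
 [ 0.9  0.5]]
-10.232335037456949
tool delta mm [68.3  4.5 93.5] tool yaw(world deg) -100.23 rows 1.4965863972195812
```

Request:
{"fn": "play_rows", "kwargs": {
  "steps": "1 0.034 0.0018 0.03 0.8; 1 0.034 0.0018 0.03 0; 1 0 0 0.033 0; 1 0 0 0.03 0; 1 0 0 0 0; 1 0 0 0 0"
}}

```text
time: 26.75
tcp_pos: [0.433, -0.3123, 0.0717]
orientation: [2.427, 1.993, 0.001]
ft_force: [0.6, -0.1, 0.4]
grip_width: 0.0869
```

```bash
python3 - <<'E'
from h import *
s=manip.sense(); print(s["tcp_pos"],s["ft_force"])
M=R.from_rotvec(s["orientation"]).as_matrix(); print(np.degrees(np.arctan2(M[1,1],M[0,1])))
go([.4328,-.3100,.0325])
c=optics.camera("wrist"); cv2.imwrite("pics/w22.png",c["pixels"])
c=optics.camera("side"); crop(c["pixels"],240,210,340,300,7,"pics/s22.png")
E
```

```text
[ 0.43303828 -0.31225512  0.07168756] [ 0.60975424 -0.13324976  0.40734189]
-11.199840541970616
tool delta mm [ 2.2 -0.7 39.2] tool yaw(world deg) -101.2 rows 0.6269825136976341
```

View pics/w22.png

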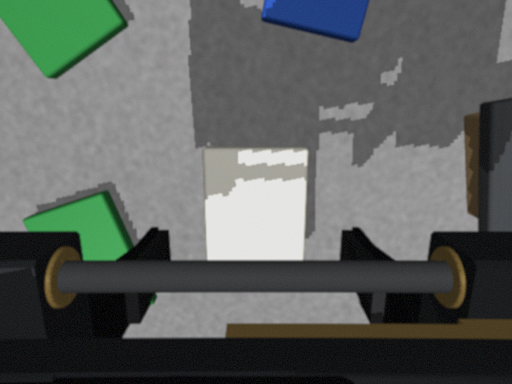

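View pics/s22.png

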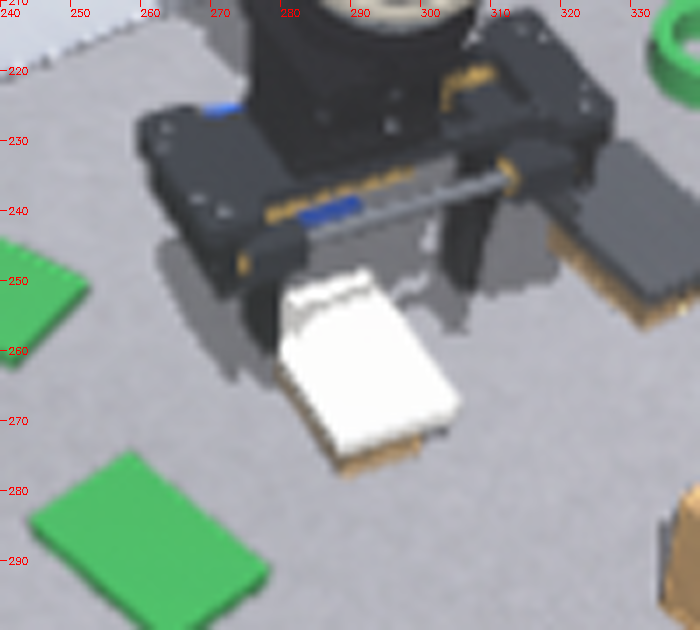

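```bash
python3 - <<'E'
from h import *
c=optics.camera("wrist"); s=manip.sense(); M=R.from_rotvec(s["orientation"]).as_matrix()
for uv in ((204.5,149),(306.5,149.5),(255.5,149)): print(np.round(1000*(M.T@(w(c,uv,.042)-s["tcp_pos"])),1))
E
```

```text
[ 46.  -27.8  29.7]
[45.8 29.4 29.8]
[46.1  0.8 29.8]
```

Request:
{"fn": "play_rows", "kwargs": {
  "steps": "1 0.0015 0 0.02 0; 1 0 0 0.019 0; 1 0 0 0 0; 0 0 0 0 0; 0 0 0 0 0; 0 0 0 0 0; 0 0 0 0 0",
  "force": 15
}}

```text
time: 27.78
tcp_pos: [0.4328, -0.311, 0.0318]
orientation: [2.428, 1.992, 0.001]
ft_force: [-0.4, -0.7, 1.7]
grip_width: 0.0598
```

Request:
{"fn": "play_rows", "kwargs": {
  "steps": "0 0 0 0 0; 0 0 0 -0.01 0; 0 0 0 -0.03 0; 0 0 0 -0.05 0; 0 0 0 -0.05 0; 0 0 0 0 0",
  "force": 25
}}

```text
time: 28.52
tcp_pos: [0.4342, -0.3122, 0.1752]
orientation: [2.425, 1.989, 0.006]
ft_force: [-0.1, -0.6, -1.5]
grip_width: 0.06
```

```bash
python3 - <<'E'
from h import *
s=manip.sense(); print(s["tcp_pos"],s["ft_force"],s["grip_width"])
c=optics.camera("wrist"); cv2.imwrite("pics/w23.png",c["pixels"])
c=optics.camera("side"); crop(c["pixels"],220,150,340,300,4,"pics/s23.png")
E
```

```text
[ 0.43415071 -0.31222597  0.17524289] [-0.13513274 -0.60825148 -1.45472268] 0.06001984906730919
```

View pics/w23.png

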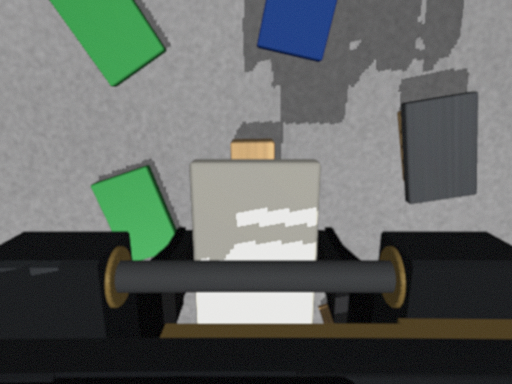

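View pics/s23.png

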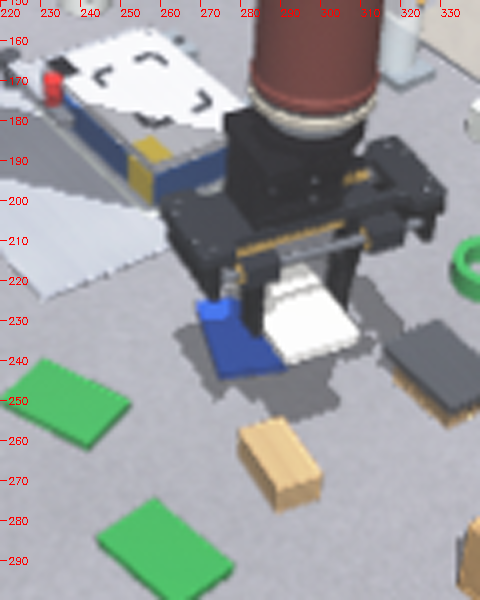

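The tile is held: its back edge is at row 160, columns 191-318, level, and the stand stayed put. Next I'll measure the in-hand offset.

```bash
python3 - <<'E'
from h import *
c=optics.camera("wrist"); s=manip.sense(); M=R.from_rotvec(s["orientation"]).as_matrix()
crop(c["pixels"],180,145,330,240,5,"pics/w24.png")
for uv in ((191,160),(318.5,160.5),(255,160)): print(np.round(1000*(M.T@(w(c,uv,s["tcp_pos"][2]+.0102)-s["tcp_pos"])),1))
print(M[:,2], np.degrees(np.arctan2(M[1,1],M[0,1])))
E
```

```text
[ 46.1 -27.9 -10.1]
[ 45.9  29.5 -10.2]
[ 46.2   0.9 -10.2]
[-8.60807667e-04  8.38101355e-04 -9.99999278e-01] -11.248428705952309
```

View pics/w24.png

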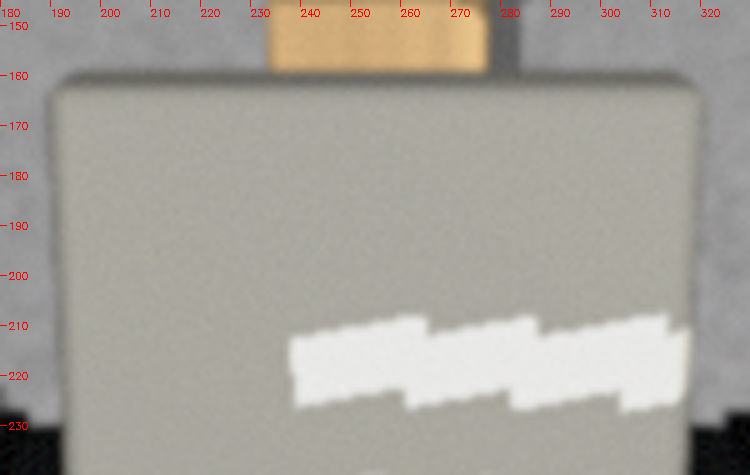

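Request:
{"fn": "play_rows", "kwargs": {
  "steps": "0 0 0 0 -10.2; 0 0.056 0.0275 0 0; 0 0.056 0.0275 0 0; 0 0.056 0.0275 0 0; 0 0.056 0.0275 0 0; 0 0.056 0.0275 0 0; 0 0.055 0.0275 0 0; 0 0 0 0 0"
}}

```text
time: 29.68
tcp_pos: [0.604, 0.0274, 0.1686]
orientation: [-2.231, -2.208, 0.004]
ft_force: [0.1, -1.2, -1.8]
grip_width: 0.0598
```

Request:
{"fn": "play_rows", "kwargs": {
  "steps": "0 0 0 0 0; 0 0 0 0 0"
}}

```text
time: 29.92
tcp_pos: [0.603, 0.0192, 0.1709]
orientation: [-2.244, -2.198, 0.002]
ft_force: [-0.1, -0.4, -1.3]
grip_width: 0.0596
```

```bash
python3 - <<'E'
from h import *
s=manip.sense(); M=R.from_rotvec(s["orientation"]).as_matrix()
print(s["tcp_pos"],s["ft_force"],s["grip_width"],np.degrees(np.arctan2(M[1,1],M[0,1])),M[:,2])
c=optics.camera("wrist"); crop(c["pixels"],130,0,400,190,2,"pics/w25.png"); cv2.imwrite("pics/w25f.png",c["pixels"]); np.save("c25.npy",c,allow_pickle=True)
E
```

```text
[0.60298038 0.01923097 0.17089395] [-0.13195032 -0.42673803 -1.32130996] 0.05962622436443232 -1.2064025970640653 [-1.25944896e-03 -5.88557968e-04 -9.99999034e-01]
```

View pics/w25f.png

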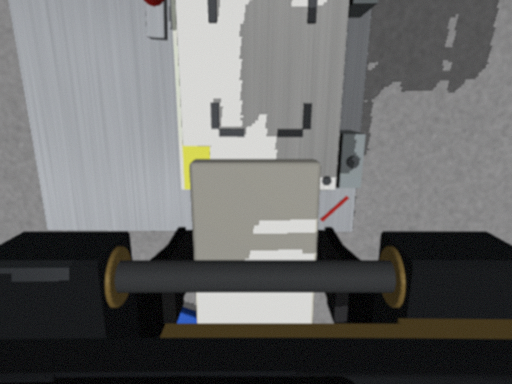

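```bash
python3 - <<'E'
from h import *
c=np.load("c25.npy",allow_pickle=True).item(); crop(c["pixels"],170,0,345,200,4,"pics/w26.png")
i=cv2.imread("pics/w26.png"); print(i.shape); cv2.imwrite("pics/w26a.png",i[:560])
E
```

```text
(800, 700, 3)
```

View pics/w26a.png

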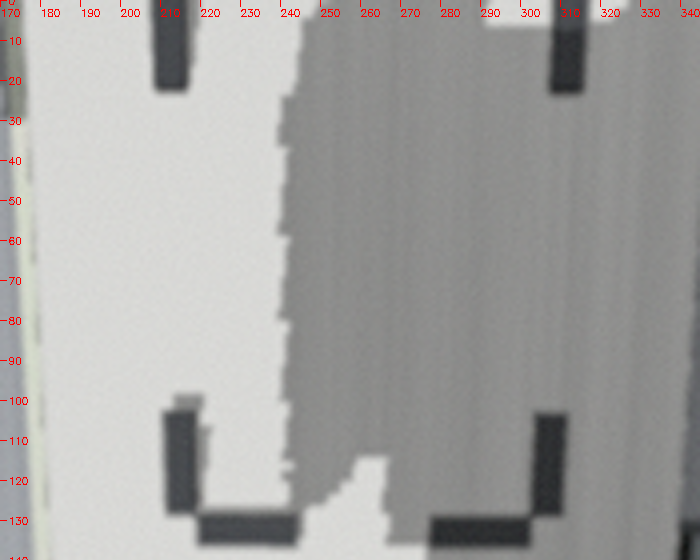

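```bash
python3 - <<'E'
from h import *
c=np.load("c25.npy",allow_pickle=True).item()
P={n:w(c,(u-.5,v-.5),.061)[:2] for n,(u,v) in dict(fl=(213,22.7),fr=(311,23),nl=(215.2,103),nr=(307,103.2)).items()}
for k,v in P.items(): print(k,v)
m=np.mean(list(P.values()),0); print("nest",m,"gapx",np.linalg.norm(P['fl']-P['fr']),np.linalg.norm(P['nl']-P['nr']),"gapy",np.linalg.norm(P['fl']-P['nl']),np.linalg.norm(P['fr']-P['nr']))
d=(P['fl']+P['fr']-P['nl']-P['nr']); e=P['fr']+P['nr']-P['fl']-P['nl']
print("yaw deg",np.degrees(np.arctan2(-d[0],d[1])),np.degrees(np.arctan2(e[1],e[0])))
i=[w(c,(u-.5,v-.5),.061)[:2] for u,v in ((219.5,128),(302.7,128.7))]; print("inner near",i,np.linalg.norm(i[0]-i[1]))
s=manip.sense(); M=R.from_rotvec(s["orientation"]).as_matrix(); 
for uv in ((190,159.5),(320,159.5)): print(np.round(1000*(M.T@(w(c,uv,s["tcp_pos"][2]+.0102)-s["tcp_pos"])),1))
E
```

```text
fl [0.57522028 0.14645   ]
fr [0.64585792 0.14474645]
nl [0.57383533 0.0907979 ]
nr [0.64416897 0.08918386]
nest [0.60977062 0.11779455] gapx 0.0706581809583564 0.07035215852922677 gapy 0.0556693297846376 0.05558826110419013
yaw deg -1.5832065259391614 -1.3481347276798314
inner near [array([0.57620425, 0.07193414]), array([0.64120547, 0.07005151])] 0.06502848092355015
[ 46.5 -28.8 -10.2]
[ 46.6  29.2 -10.2]
```

Request:
{"fn": "play_rows", "kwargs": {
  "steps": "0 0.049 0.002 0 0; 0 0.0487 0.002 0.02 0; 0 0 0 0.03 0; 0 0 0 0.03 0; 0 0 0 0 0; 0 0 0 0 0; 0 0 0 0 0"
}}

```text
time: 30.85
tcp_pos: [0.6105, 0.1185, 0.0931]
orientation: [2.242, 2.199, 0.003]
ft_force: [0.5, 0.7, -1.1]
grip_width: 0.06
```

```bash
python3 - <<'E'
from h import *
s=manip.sense(); M=R.from_rotvec(s["orientation"]).as_matrix()
print(s["tcp_pos"],s["ft_force"],s["grip_width"],np.degrees(np.arctan2(M[1,1],M[0,1])),M[:,2])
c=optics.camera("wrist"); crop(c["pixels"],170,90,345,240,4,"pics/w27.png"); cv2.imwrite("pics/w27f.png",c["pixels"]); np.save("c27.npy",c,allow_pickle=True)
E
```

```text
[0.61049577 0.11845513 0.09309896] [ 0.51546461  0.65638796 -1.11585308] 0.06001013759981008 -1.0975714209417902 [ 2.16250382e-03  8.85070622e-04 -9.99997270e-01]
```

View pics/w27f.png

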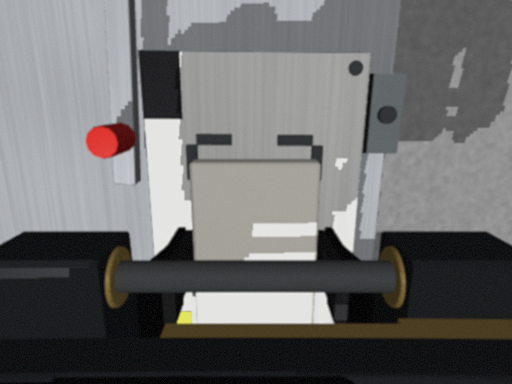

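View pics/w27.png

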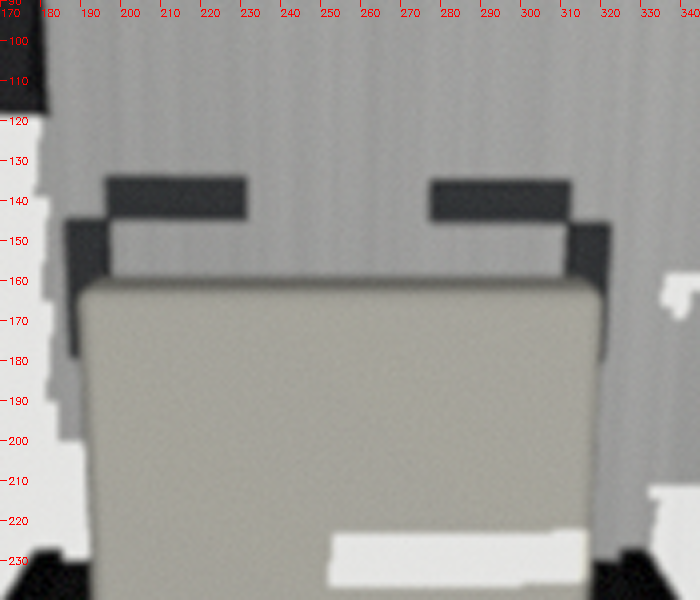

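```bash
python3 - <<'E'
from h import *
c=np.load("c27.npy",allow_pickle=True).item()
s=manip.sense(); M=R.from_rotvec(s["orientation"]).as_matrix(); p=s["tcp_pos"]
f=lambda u,v,z: np.round(1000*(M.T@(w(c,(u-.5,v-.5),z)-p)),1)
print("nest L outer/inner corner",f(186.3,144.8,.061),f(197,144.5,.061),"R",f(311.7,145.3,.061),f(322.5,145.5,.061))
print("bars gap ends",f(231.5,144.5,.061),f(277.3,145.3,.061))
print("tile",f(190,160,p[2]+.0102),f(320,160,p[2]+.0102))
print(px(c,p+M@[.048,-.033,p[2]-.061]),px(c,p+M@[.048,.033,p[2]-.061]))
E
```

```text
nest L outer/inner corner [ 48.2 -38.6  31.9] [ 48.4 -32.5  31.9] R [47.9 32.3 32. ] [47.8 38.4 32. ]
bars gap ends [ 48.4 -13.1  31.9] [48.  12.8 32. ]
tile [ 46.5 -28.8 -10.2] [ 46.5  29.4 -10.1]
[195.72133906 144.71096221] [312.46699966 144.72866693]
```

The tile sits within ~1.5 mm of the nest centre: bracket inner corners at (197,144.5) and (311.7,145.3), tile edge columns 190-320. Making a 1 mm correction and lowering.

Request:
{"fn": "play_rows", "kwargs": {
  "steps": "0 -0.001 -0.0003 0.01 0; 0 0 0 0.01 0; 0 0 0 0.006 0; 0 0 0 0 0; 0 0 0 0 0"
}}

```text
time: 31.52
tcp_pos: [0.6094, 0.1176, 0.0656]
orientation: [2.242, 2.2, 0.0]
ft_force: [0.5, 0.5, -1.3]
grip_width: 0.0595
```

```bash
python3 - <<'E'
from h import *
s=manip.sense(); M=R.from_rotvec(s["orientation"]).as_matrix(); p=s["tcp_pos"]
print(p,s["ft_force"],M[:,2])
c=optics.camera("wrist"); crop(c["pixels"],170,120,345,240,4,"pics/w28.png"); np.save("c28.npy",c,allow_pickle=True)
E
```

```text
[0.60941749 0.11759833 0.06563766] [ 0.50877985  0.5301485  -1.33973273] [ 2.07899581e-04 -6.44362087e-05 -9.99999976e-01]
```

View pics/w28.png

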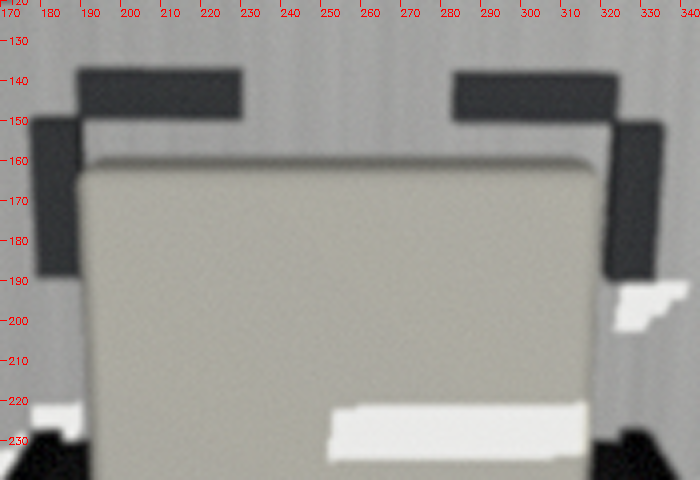

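```bash
python3 - <<'E'
from h import *
c=np.load("c28.npy",allow_pickle=True).item()
s=manip.sense(); M=R.from_rotvec(s["orientation"]).as_matrix(); p=s["tcp_pos"]
f=lambda u,v,z: np.round(1000*(M.T@(w(c,(u-.5,v-.5),z)-p)),1)
print("L",f(178,149.5,.061),f(190.8,149.5,.061),"R",f(323,150.2,.061),f(336,150.5,.061))
print("bars",f(189.5,137.5,.061),f(230.5,149.5,.061),f(283.3,150.2,.061),f(324.5,138,.061))
print("tile",f(190,160,p[2]+.0102),f(319.5,160,p[2]+.0102))
E
```

```text
L [ 49.3 -37.4   4.7] [ 49.3 -31.2   4.7] R [49.  33.2  4.8] [48.8 39.5  4.8]
bars [ 55.1 -31.6   4.7] [ 49.3 -11.9   4.7] [49.  13.8  4.8] [54.9 33.6  4.8]
tile [ 46.6 -29.  -10.2] [ 46.6  28.9 -10.2]
```

Request:
{"fn": "play_rows", "kwargs": {
  "steps": "0 0.0003 0.001 0 0; 0 0 0 0.003 0; 0 0 0 0.002 0; 0 0 0 0 0"
}}

```text
time: 32.08
tcp_pos: [0.6101, 0.1179, 0.0602]
orientation: [-2.242, -2.201, 0.001]
ft_force: [-0.4, 0.1, -1.4]
grip_width: 0.0596
```

Request:
{"fn": "play_rows", "kwargs": {
  "steps": "0 0 0 0.001 0; 0 0 0 0.001 0; 0 0 0 0 0"
}}

```text
time: 32.45
tcp_pos: [0.6102, 0.1179, 0.0584]
orientation: [-2.242, -2.201, 0.0]
ft_force: [0.7, -0.0, -1.6]
grip_width: 0.0599
```

Request:
{"fn": "play_rows", "kwargs": {
  "steps": "0 0 0 0.0007 0; 0 0 0 0 0"
}}

```text
time: 32.7
tcp_pos: [0.6103, 0.1179, 0.0579]
orientation: [2.242, 2.201, 0.0]
ft_force: [-1.1, -0.7, 0.6]
grip_width: 0.0597
```

```bash
python3 - <<'E'
from h import *
s=manip.sense(); p=s["tcp_pos"]; print(p,s["ft_force"])
c=optics.camera("wrist"); crop(c["pixels"],170,120,345,240,4,"pics/w29.png")
c=optics.camera("side"); crop(c["pixels"],200,140,310,220,6,"pics/s29.png")
E
```

```text
[0.61032364 0.11794727 0.05793609] [-1.05095614 -0.65804787  0.6073895 ]
```

View pics/w29.png

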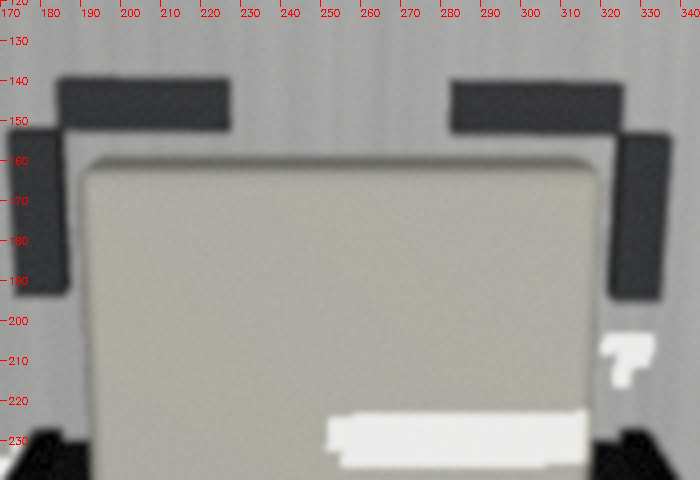

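Contact felt (the force went up by 2 N), and the tile lies inside the brackets with even gaps: left 185/190, right 318/323, back 152/160. Releasing.

Request:
{"fn": "play_rows", "kwargs": {
  "steps": "0 0 0 0.0003 0; 0.85 0 0 0 0; 0.85 0 0 0 0; 0.85 0 0 0 0; 0.85 0 0 -0.01 0; 0.85 0 0 -0.04 0; 0.85 0 0 -0.06 0; 0.85 0 0 -0.06 0"
}}

```text
time: 33.8
tcp_pos: [0.61, 0.1176, 0.23]
orientation: [2.242, 2.2, 0.0]
ft_force: [2.0, -0.5, 0.2]
grip_width: 0.0738
```

Request:
{"fn": "play_rows", "kwargs": {
  "steps": "0.85 -0.06 -0.06 0 0; 0.85 -0.06 -0.05 0 0; 0.85 -0.06 0 0 0; 0.85 -0.06 0 0 0; 0.85 -0.06 0 0 0; 0.85 0 0 0 0; 0.85 0 0 0 0"
}}

```text
time: 34.67
tcp_pos: [0.5211, -0.1525, 0.2279]
orientation: [-2.243, -2.2, -0.001]
ft_force: [0.4, 1.5, 0.3]
grip_width: 0.0739
```

```bash
python3 - <<'E'
from h import *
s=manip.sense(); print(s["tcp_pos"],s["ft_force"],s["grip_width"])
c=optics.camera("top"); crop(c["pixels"],150,140,260,240,7,"pics/t30.png"); cv2.imwrite("pics/t30f.png",cv2.resize(c["pixels"],(800,600)))
c=optics.camera("side"); crop(c["pixels"],185,140,310,220,6,"pics/s30.png")
E
```

```text
[ 0.52105391 -0.15247739  0.22786524] [0.3520552  1.47309406 0.25529524] 0.0738898803612498
```

View pics/t30.png

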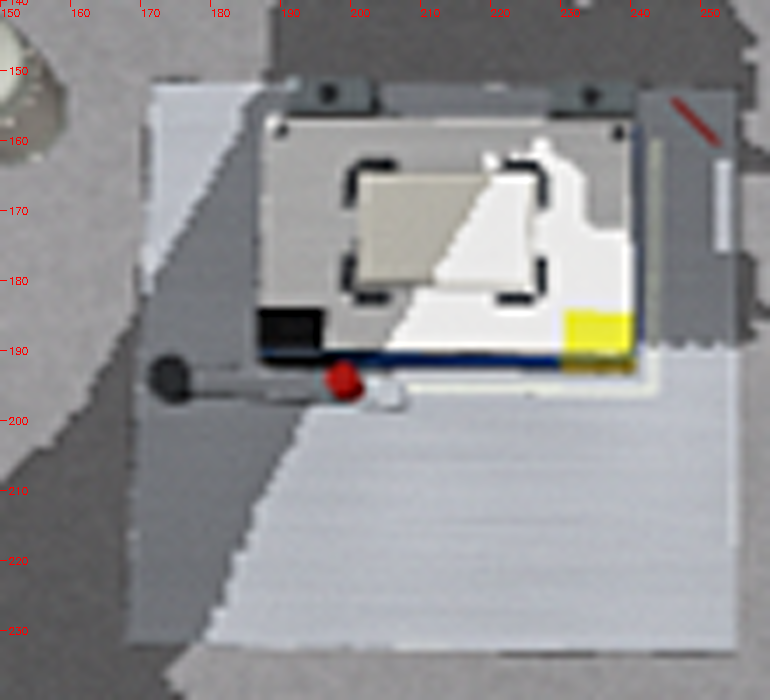

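View pics/s30.png

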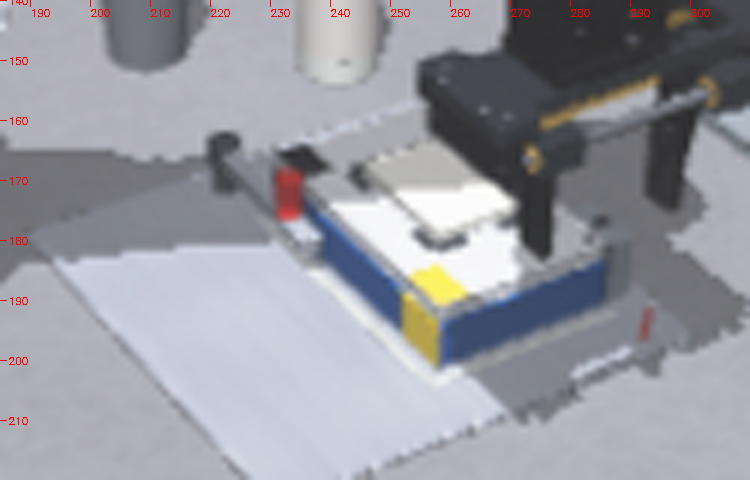

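View pics/t30f.png

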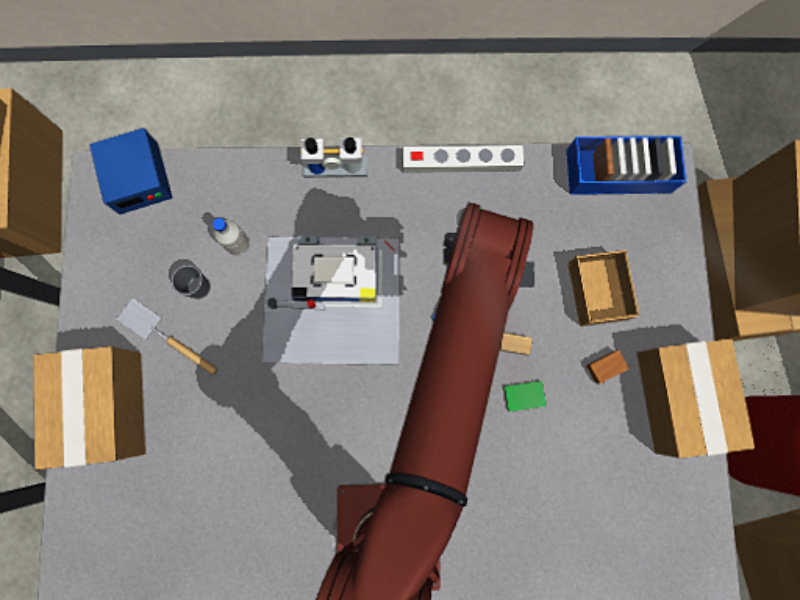

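Tile in the nest, flat; latch across; the bystanders look unmoved. One numeric check.

```bash
python3 - <<'E'
from h import *
t,a=bedfit([(HL,189.8,158.8),(HR,238,158.8),(FL,187.5,156.5),(FR,240.7,156.7),(RL,186.7,190.2),(RR,240.3,190.5)])
c=optics.camera("top"); q=lambda u,v,z:w(c,(u-.5,v-.5),z)[:2]
k=w2d(q(198.8,194.3,.072))-[-.0765,.15]; print("latch",np.arctan2(-k[1],-k[0]),np.linalg.norm(k))
T=[q(201.3,165,.068),q(225.7,164.5,.068),q(201,180.7,.068),q(226.5,181,.068)]
tt,ta,r=fit([(.03,.045),(.03,-.045),(-.03,.045),(-.03,-.045)],T); R2=np.array([[np.cos(a),-np.sin(a)],[np.sin(a),np.cos(a)]])
N=[q(u,v,.061) for u,v in ((199,164.5),(227.5,164.5),(198.5,181.5),(227.3,181.5))]
print("tile in bed mm",R2.T@(tt-t)*1000,ta-a,r.tolist()); print("brackets centre",R2.T@(np.mean(N,0)-t)*1000)
workorder.job_done()
E
```

```text
bed dock xy mm [-0.9  5. ] slew 0.0045 res [[-1.7, -0.6], [-1.3, 1.5], [-0.4, -1.2], [-0.8, 1.0], [2.4, -2.3], [1.8, 1.6]]
yel dock [-65.6 -75.3]
blk dock [-66.3  84.7]
latch 1.5183882570937701 0.09456644043940511
tile in bed mm [ 0.20391758 -0.71661046] 0.014763090238251595 [[-0.3, 0.3], [0.5, 0.8], [1.0, 0.8], [-1.3, -2.0]]
brackets centre [1.03108916 1.95429064]
the job is handed in; nothing more can be done
```

The job is done and handed in at about 35 s of the 72 s allowed; the hand-in gave no verdict.

- **Bed:** I walked it forward with alternating pushes, yellow first and black last. The first three left it slewed about +0.11, -0.11 and +0.13 rad. I stopped when the force rose sharply at each stop (18 N on the right, 27 N on the left). The last check shows it 1 mm short of home and 5 mm to the left, with 0.005 rad of slew.
- **Latch:** I swung it across by the knob. The arm position gave 1.57 rad at release and the top camera 1.52, both above the 1.42 needed.
- **White tile:** It is in the nest, flat as far as the pictures show, and within about 1 mm of the bed centre. I felt contact at about 2 N before letting go.
- **Other objects:** The bystanders I could see look unmoved by eye. In the last top view the raised arm hid most of the dark tile and the tape roll. I saw the dark tile in place while lifting the white one, and did not check the tape roll again.

Two readings disagreed:
- **Cameras:** the top and wrist cameras differed by up to 4 mm, so I placed the tile by the wrist camera.
- **Bracket centre:** in the last top view it read (1, 2) mm off the bed centre. That puts the tile about 3 mm from it, within the 5 mm tolerance.

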